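# Check the hinges of filled walnut tins and reject the stiff one

### The arm

A 7-joint arm with a two-finger parallel gripper is mounted at the origin on the work surface. World frame = base frame: x ahead of the robot, y to its left, z up, the work surface at z = 0. Lengths are in m, angles in degrees, forces in N, time in s.
With the tool pointing down it reaches from about 0.4 to 0.925 m from the base axis. Payload 4.1 kg.
Tool frame: the origin (TCP) lies midway between the tips of the shut fingers; the grasp point (between the pads) lies 19 mm behind it; z points along the fingers, y is the direction in which the jaws open and shut (so a half turn about z gives the same grasp; the last joint's range is limited). The gripper opens to 85 mm and grips with 20 to 120 N. Pads are 22 mm wide; open, the fingers measure 114 mm over their backs; the gripper's body (76 mm by 85 mm) begins 54 mm behind the grasp point. The pads swing forward as they close: fully open they stand 13 mm farther back than shut.
Start: joints at [-74.886, 22.827, 2.584, 88.041, -1.071, 69.15, -2.905], TCP at [0.231, 0.608, 0.231] pointing down, gripper open.
Joint ranges: [-161.44, 161.44], [-28.35, 127.94], [-78.24, 83.42], [0, 140.83], [-78.03, 258.03], [13.02, 114.36], [-168.23, 168.23]. Speed limits (degrees/s): [147.25, 147.25, 180, 180, 180, 180, 180].

### API

Orientations are given as [roll, pitch, yaw] about the fixed x, y, z axes, in that order (R = Rz(yaw) Ry(pitch) Rx(roll)).
In Python, from cell import r, viewer gives the robot as it stands.
- The arm moves only by the tool drive_tool, never from a script. Its argument "plan" is a list of rows, each an object with "dp": the shift along the tool's x, y, z in cm, a list of three; "yaw": the turn about the tool's z in rad. A call has 1 to 5 rows; each row shifts and turns the pose as measured when the row begins, along the tool's axes as they then stand; what a row does not reach is not made up. A row lasts 1/10 s, in which the tool goes at most 50 mm and 8.59 degrees, less where a joint would pass 70% of its speed; a pose out of reach is approached as far as the arm can. A call with a gripper value outside its range is refused whole. "hand" is the opening in per cent of the stroke, from 0 (shut) to 100 (fully open), set as the call begins (left out, the last holds). The fingers move at their own pace and stop on an object; the grip force is fixed at half the most. Time passes only in rows, so rows that do not move let the fingers close. It gives the time, the measured TCP pose, the force and the opening at its end, in the units of the state.
- r.get_obs(): the state, without advancing time (a new reading comes with each control period).
- viewer.read_camera(name): name is "side" or "top"; returns the picture (420x560x3 uint8, red, green, blue); there is no depth.
- viewer.camera_info(name): a dict with "fx", "fy", "cx", "cy" (pixels), "rvec" (rotation vector, rad) and "tvec" (3), from world to camera coordinates, as OpenCV has them. Camera axes: x right, y down, z forward; pixel columns grow to the right and rows downward; lengths in m; the calibration is good to about 2 mm. A picture is of the moment at which its call begins. camera_info takes no time and is no camera call.
- r.job_done(): hands the job in, once; it reports no verdict.
The state is a dict: "time": time; "qpos": joint angles; "dq": joint speeds; "joint_efforts": joint torques, N m; "position": TCP position; "orientation": TCP orientation; "ft_force": force on the tool from outside, world axes, zero at the start; "moment": the same for the moment, N m; "opening": finger opening in m.
Only numpy, scipy, OpenCV 4.12 (cv2) and the standard library are available. Lean on these libraries where they do the work, as an engineer would, in place of code of your own. Each camera call takes 0.05 s, during which the arm holds its last target.

### The job

Check the lids of the three walnut tins one after another, from the robot's left to its right: lift each lid at its lip to well past half-way open and let go, to see whether it swings freely. One hinge is stiff, so that its lid stays up instead of dropping shut: press that lid fully shut and push the tin back along the bench, without lifting it, until it stands snug and square against the wooden reject rail. Leave the two good tins standing in their places with their lids shut, and do not disturb the bowl, the jar or the brush.

Things in the scene. Friction and masses are not known exactly. Their poses are not given: they have to be found in the camera images.
- tin_a: One of three identical-looking loose steel tins full of walnuts (0.6 to 1 kg), 80 mm across (its x), 110 mm long (its y), 60 mm high shut (body 56, lid plate 4). Origin: centre of the underside, z up. -x: the long side with the lid's lip, roughly towards the robot's right; the hinge is the opposite upper edge (x = +40, z = 56 mm). Its short sides face to and away from the robot.
- tin_a_lid (a joint): Lid angle, rad: 0 shut, rising as the lip lifts, stop at 1.3; no catch. A free lid drops shut by itself from any angle when let go; a stiff one stays where it is left and must be pressed shut. Lifting at the lip takes about 0.3 N if free, 1.1 N if stiff. Exactly one of the three is stiff; which one is not known.
- tin_a_tab (a point): Middle of the outer lower edge of the lid's lip; moves with the lid, 96 mm from the hinge line. Shut, it is 56 mm from the tin's centre (16 mm out from the wall) and 56 mm above the bench: a fingertip fits below it. The lip is 40 mm wide, 4 mm thick; on its outer end stands a rib 40 mm wide, 8 mm thick, 12 mm high (top 72 mm above the bench).
- tin_b: One of three identical-looking loose steel tins full of walnuts (0.6 to 1 kg), 80 mm across (its x), 110 mm long (its y), 60 mm high shut (body 56, lid plate 4). Origin: centre of the underside, z up. -x: the long side with the lid's lip, roughly towards the robot's right; the hinge is the opposite upper edge (x = +40, z = 56 mm). Its short sides face to and away from the robot.
- tin_b_lid (a joint): Lid angle, rad: 0 shut, rising as the lip lifts, stop at 1.3; no catch. A free lid drops shut by itself from any angle when let go; a stiff one stays where it is left and must be pressed shut. Lifting at the lip takes about 0.3 N if free, 1.1 N if stiff. Exactly one of the three is stiff; which one is not known.
- tin_b_tab (a point): Middle of the outer lower edge of the lid's lip; moves with the lid, 96 mm from the hinge line. Shut, it is 56 mm from the tin's centre (16 mm out from the wall) and 56 mm above the bench: a fingertip fits below it. The lip is 40 mm wide, 4 mm thick; on its outer end stands a rib 40 mm wide, 8 mm thick, 12 mm high (top 72 mm above the bench).
- tin_c: One of three identical-looking loose steel tins full of walnuts (0.6 to 1 kg), 80 mm across (its x), 110 mm long (its y), 60 mm high shut (body 56, lid plate 4). Origin: centre of the underside, z up. -x: the long side with the lid's lip, roughly towards the robot's right; the hinge is the opposite upper edge (x = +40, z = 56 mm). Its short sides face to and away from the robot.
- tin_c_lid (a joint): Lid angle, rad: 0 shut, rising as the lip lifts, stop at 1.3; no catch. A free lid drops shut by itself from any angle when let go; a stiff one stays where it is left and must be pressed shut. Lifting at the lip takes about 0.3 N if free, 1.1 N if stiff. Exactly one of the three is stiff; which one is not known.
- tin_c_tab (a point): Middle of the outer lower edge of the lid's lip; moves with the lid, 96 mm from the hinge line. Shut, it is 56 mm from the tin's centre (16 mm out from the wall) and 56 mm above the bench: a fingertip fits below it. The lip is 40 mm wide, 4 mm thick; on its outer end stands a rib 40 mm wide, 8 mm thick, 12 mm high (top 72 mm above the bench).
- rail: The reject rail: a dark wooden batten 800 mm long (its y), 24 mm thick (its x) and 22 mm high, fixed to the bench behind the tins, beyond them from the robot, roughly square to the robot's forward direction. Origin: the middle of its front face (the face towards the tins), at bench level; +x points away from the tins.
- bowl: White bowl, 90 mm across and 40 mm high, loose beyond the rail; bystander. Origin: centre of the underside.
- jar: Glass jar with a steel lid, 68 mm across and 90 mm high, loose beyond the rail; bystander. Origin: centre of the underside.
- brush: Bench brush lying to the robot's left of the tins; bystander. Origin: on its underside, near the middle.

How it is judged:
By the outcome, as a careful person would: the job done as asked, in the order asked, and still so for the second after the job is handed in, with the robot touching nothing.
It also fails if it takes over 69 s, if anything falls off the work surface, if the arm or the gripper's body presses on something with over 40 N, if the wrist force passes 120 N, or if a joint passes its speed limit or range.

## Working session

There is one attempt and no reset: what is moved stays moved. The work goes in short steps, Python scripts to look and compute and a tool call to move; the robot and the scene stay as the last step left them, time stands still between calls to the robot, and variables do not carry over. Pictures are saved under pics/ and viewed, and the job is handed in when it is done.

Besides the shell and the picture viewer there is one more tool, called after "Request:" as name(argument=value, ...) on one line, values as JSON. drive_tool: Moves the arm, as the interface text tells. Its arguments: {"type":"object","properties":{"plan":{"type":"array"},"hand":{"type":"number"}},"required":["plan"]}

```bash
ls; mkdir -p pics
python3 - <<'E'
from cell import r, viewer
import cv2
print(r.get_obs())
for n in ("side","top"):
    print(n, viewer.camera_info(n))
    cv2.imwrite(f"pics/{n}0.png", viewer.read_camera(n)[:,:,::-1])
E
```

```text
pics
{'time': 0.0, 'qpos': array([-74.88560402,  22.87206434,   2.58026767,  88.11597689,
        -1.0707619 ,  69.15237737,  -2.90409261]), 'dq': array([-0.00804496, -0.05559484,  0.07014631, -0.05862266,  0.0095543 ,
        0.03145433,  0.01598447]), 'joint_efforts': array([-5.52276015e-05, -4.75116777e+01,  1.36428248e+00, -2.54216909e+01,
        1.14183646e-02,  9.62261780e-03, -1.17767308e-05]), 'position': array([0.2304277 , 0.60707466, 0.23024788]), 'orientation': array([-1.79884036e+02,  8.60681976e-03,  1.59220745e+02]), 'ft_force': array([-0.70215799, -0.39332657,  0.64520602]), 'moment': array([-0.04238584, -0.05512838,  0.01588966]), 'opening': 0.08535945113206482}
side {'fx': 409.8556045035619, 'fy': 409.8556045035619, 'cx': 273.24456620081827, 'cy': 210.88647218644263, 'rvec': array([ 2.39096521, -0.34753079,  0.12368885]), 'tvec': array([-0.55789623,  0.22138672,  1.03875604])}
top {'fx': 397.50275053771026, 'fy': 397.50275053771026, 'cx': 277.1703975024123, 'cy': 209.38619160417494, 'rvec': array([ 2.16411505, -2.14550141,  0.11109597]), 'tvec': array([0.06520726, 0.61174037, 1.04686976])}
```

View pics/side0.png

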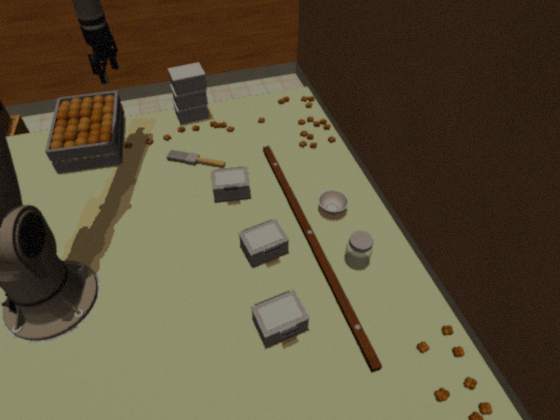

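View pics/top0.png

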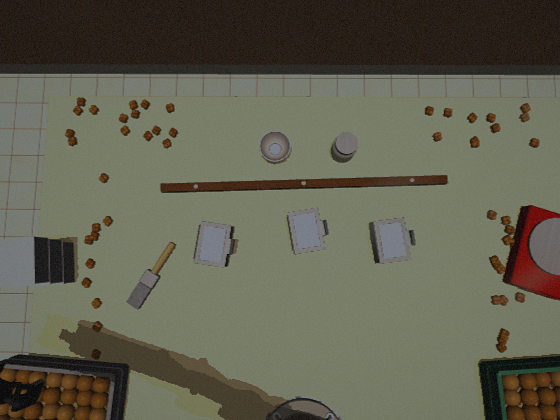

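Top view: x runs up the image and y runs left. The tins are near (215,243), (306,230) and (391,240), and the rail is near row 184. Next I'll zoom in and build colour masks.

Run:
```python
import cv2
a=cv2.imread("pics/top0.png"); b=cv2.imread("pics/side0.png")
cv2.imwrite("pics/top0z.png", cv2.resize(a[170:280,180:430],None,fx=3.2,fy=3.2,interpolation=cv2.INTER_CUBIC))
cv2.imwrite("pics/side0z.png", cv2.resize(b[150:350,195:335],None,fx=3,fy=3,interpolation=cv2.INTER_CUBIC))
for p in [(215,243),(306,230),(234,245),(324,228),(250,260),(300,183),(200,262)]: print(p,a[p[1],p[0]])
for p in [(230,178),(265,237),(280,312),(265,258)]: print(p,b[p[1],p[0]])
```

```text
(215, 243) [137 127 123]
(306, 230) [137 126 124]
(234, 245) [48 64 76]
(324, 228) [56 58 58]
(250, 260) [107 127 121]
(300, 183) [29 41 69]
(200, 262) [111 113 116]
(230, 178) [129 139 143]
(265, 237) [131 142 144]
(280, 312) [131 140 143]
(265, 258) [40 43 46]
```

View pics/top0z.png

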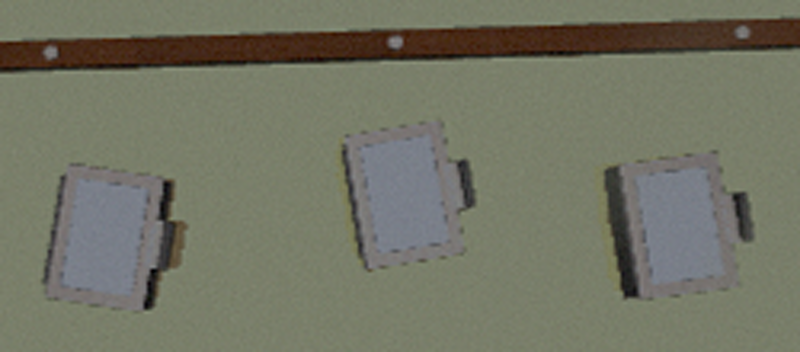

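View pics/side0z.png

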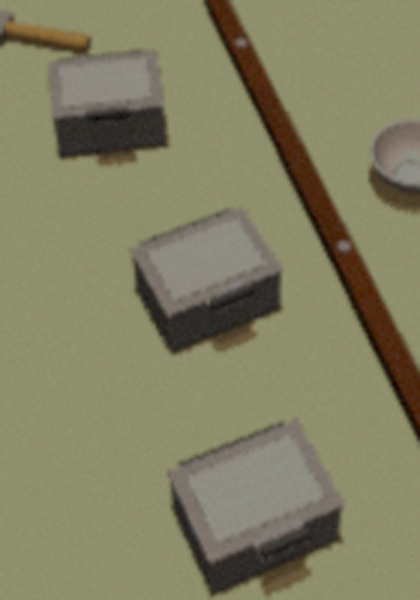

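```bash
cat > h.py <<'E'
import numpy as np, cv2
from scipy.spatial.transform import Rotation as Ro
from cell import r, viewer
def cam(n):
    c=viewer.camera_info(n); K=np.array([[c['fx'],0,c['cx']],[0,c['fy'],c['cy']],[0,0,1]])
    return K,np.array(c['rvec']),np.array(c['tvec'])
def proj(n,P):
    K,rv,tv=cam(n); return cv2.projectPoints(np.array(P,float).reshape(-1,3),rv,tv,K,None)[0].reshape(-1,2)
def ray(n,uv,z):
    K,rv,tv=cam(n); R=cv2.Rodrigues(rv)[0]; C=-R.T@tv
    uv=np.array(uv,float).reshape(-1,2); d=(R.T@np.linalg.inv(K)@np.c_[uv,np.ones(len(uv))].T).T
    return C+d*((z-C[2])/d[:,2])[:,None]
def tri(uv1,uv2):
    Ps=[]
    for n in("top","side"):
        K,rv,tv=cam(n); Ps.append(K@np.c_[cv2.Rodrigues(rv)[0],tv])
    X=cv2.triangulatePoints(Ps[0],Ps[1],np.array(uv1,float).reshape(-1,2).T,np.array(uv2,float).reshape(-1,2).T)
    return (X[:3]/X[3]).T
def pic(n,name,crop=None,f=1):
    im=viewer.read_camera(n)[:,:,::-1].copy(); cv2.imwrite(f"pics/{name}_raw.png",im)
    o=im if crop is None else im[crop[1]:crop[3],crop[0]:crop[2]]
    cv2.imwrite(f"pics/{name}.png",cv2.resize(o,None,fx=f,fy=f,interpolation=cv2.INTER_CUBIC)); return im
def labels(im,n):
    b=cv2.GaussianBlur(im,(3,3),0).astype(int)
    if n=="top": m=(b[...,0]-b[...,1]>4)&(b.sum(2)>300)
    else: m=(b.sum(2)>375)&(b[...,2]>b[...,1]-1)&(b[...,1]-b[...,0]<18)
    m=cv2.morphologyEx(m.astype(np.uint8),cv2.MORPH_OPEN,np.ones((3,3)))
    out=[]
    for c in cv2.findContours(m,cv2.RETR_EXTERNAL,cv2.CHAIN_APPROX_NONE)[0]:
        if 250<cv2.contourArea(c)<2500:
            M=cv2.moments(c); out.append((M['m10']/M['m00'],M['m01']/M['m00'],cv2.contourArea(c),c))
    return out
E
python3 - <<'E'
from h import *
a=cv2.imread("pics/top0.png"); b=cv2.imread("pics/side0.png")
for n,i in(("top",a),("side",b)):
    for o in labels(i,n): print(n,np.round(o[:3],1))
for p in [(240,220),(200,250),(300,300)]: print(p,b[p[1],p[0]])
E
```

```text
top [212.1 243.7 717. ]
top [391.7 240.  692. ]
top [305.8 230.3 712.5]
side [279.5 312.1 857. ]
side [263.1 235.6 531.5]
side [229.5 176.8 336.5]
side [185.7  70.9 286.5]
(240, 220) [106 140 142]
(200, 250) [109 146 145]
(300, 300) [101 131 131]
```

```bash
cat >> h.py <<'E'
def tins(a,b=None,z=.06):
    T=sorted([o for o in labels(a,"top")],key=lambda o:o[0]); 
    res=[]
    S=sorted([o for o in labels(b,"side") if o[1]>120],key=lambda o:o[1]) if b is not None else None
    for i,o in enumerate(T):
        W=ray("top",o[3].reshape(-1,2),z)[:,:2].astype(np.float32)*1000
        c=ray("top",o[:2],z)[0]*1000
        (cx,cy),(w,h),ang=cv2.minAreaRect(W)
        # fine edge orientation from moments
        M=cv2.moments(W.reshape(-1,1,2)); t=0.5*np.degrees(np.arctan2(2*M['mu11'],M['mu20']-M['mu02']))
        x=tri(o[:2],S[i][:2])[0]*1000 if S and len(S)==len(T) else None
        res.append((c[:2],t,(cx,cy,w,h,ang),x))
        print("centre",np.round(c,1),"long-axis deg from x: moments %.1f rect %.1f (%.0fx%.0f)"%(t,ang,w,h),"tri",None if x is None else np.round(x,1), "rectc %.1f %.1f"%(cx,cy))
    return res
def rail(a):
    b=cv2.GaussianBlur(a,(3,3),0).astype(int)
    m=((b[...,2]-b[...,0]>22)&(b[...,2]<110)).astype(np.uint8); m[:150]=0;m[215:]=0
    c=max(cv2.findContours(m,cv2.RETR_EXTERNAL,cv2.CHAIN_APPROX_NONE)[0],key=cv2.contourArea)
    x0,y0,w,h=cv2.boundingRect(c); lo=[];hi=[]
    for u in range(x0+6,x0+w-6):
        rows=np.nonzero(m[:,u])[0]; lo.append((u,rows.max()+.5)); hi.append((u,rows.min()-.5))
    print("rail bbox",x0,y0,w,h)
    for nm,e in(("near edge",lo),("far edge",hi)):
        for z in(0,.022):
            W=ray("top",e,z)[:,:2]*1000; p=np.polyfit(W[:,1],W[:,0],1); 
            print(nm,"z",z,"x=%.1f + %.4f*y"%(p[1],p[0]),"slope deg %.2f"%np.degrees(np.arctan(p[0])), "y ends",np.round(W[[0,-1],1],0))
E
python3 - <<'E'
from h import *
a=cv2.imread("pics/top0.png"); b=cv2.imread("pics/side0.png")
K,rv,tv=cam("top");R=cv2.Rodrigues(rv)[0];print("topcam C",-R.T@tv)
tins(a,b); rail(a)
E
```

```text
topcam C [0.48512477 0.05514233 1.11176789]
centre [515.7 241.2  60. ] long-axis deg from x: moments -7.8 rect 82.3 (60x90) tri [515.3 240.7  63.2] rectc 516.2 241.1
centre [553.2  -6.2  60. ] long-axis deg from x: moments 10.2 rect 10.2 (91x60) tri [552.5  -6.   62.3] rectc 553.4 -6.2
centre [ 529.6 -231.8   60. ] long-axis deg from x: moments 5.4 rect 7.0 (89x59) tri [ 529.2 -231.5   60.9] rectc 529.7 -232.3
rail bbox 160 175 288 17
near edge z 0 x=678.6 + -0.0375*y slope deg -2.15 y ends [ 387. -391.]
near edge z 0.022 x=674.8 + -0.0375*y slope deg -2.15 y ends [ 381. -382.]
far edge z 0 x=710.7 + -0.0284*y slope deg -1.62 y ends [ 389. -392.]
far edge z 0.022 x=706.3 + -0.0284*y slope deg -1.62 y ends [ 382. -383.]
```

Run:
```python
from h import *
a=cv2.imread("pics/top0.png")
D=[((515.7,241.2),-7.7),((553.2,-6.2),10.2),((529.6,-231.8),6.3)]
v=a.copy(); v=cv2.resize(v,None,fx=4,fy=4,interpolation=cv2.INTER_NEAREST)
for c,f in D:
    f=np.radians(f);u=np.array([np.cos(f),np.sin(f)]);l=np.array([np.sin(f),-np.cos(f)]);c=np.array(c)
    rib=[np.r_[c+s*l+t*u,72]/1000 for s,t in((48,-20),(48,20),(56,20),(56,-20))]
    lid=[np.r_[c+s*l+t*u,60]/1000 for s,t in((-40,-55),(-40,55),(40,55),(40,-55))]
    print(np.round(c+52*l,1), proj("top",[np.r_[c+52*l,72]/1000]).round(1))
    for q in(rib,lid): cv2.polylines(v,[np.round((proj("top",q)+.5)*4).astype(int)],True,(0,0,255) if q is rib else (0,255,0),1)
x=np.hstack([v[870:1090,730:990],v[800:1040,1110:1370][:220],v[840:1080,1440:1700][:220]])
cv2.imwrite("pics/ov0.png",x)
```

```text
[508.7 189.7] [[231.  246.4]]
[562.4 -57.4] [[325.7 226.7]]
[ 535.3 -283.5] [[412.8 237.8]]
```

View pics/ov0.png

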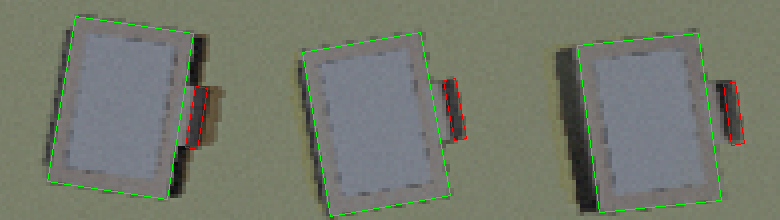

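The projected lid and rib outlines land on the picture for all three tins. Next is a helper that converts targets into row values.

```bash
cat >> h.py <<'E'
def go(P,yaw=None,n=1,o=None):
    """print rows (tool cm, rad) from the present pose to TCP P (mm), world yaw deg"""
    o=o or r.get_obs(); p=np.array(o['position'])*1000; w=o['orientation']
    R=Ro.from_euler('xyz',w,degrees=True); dy=0 if yaw is None else (w[2]-yaw+180)%360-180
    d=np.array(P,float)-p
    for i in range(n):
        print("row",i+1,np.round(R.inv().apply(d/n)/10,2),"yaw %.3f"%np.radians(dy/n)); R=R*Ro.from_euler('z',dy/n,degrees=True)
    print("now",p.round(1),np.round(w,1),"t %.1f F"%o['time'],np.round(o['ft_force'],1),"open %.1f"%(o['opening']*1000))
def arc(c,phi,ths,s=92,h=14,dx=0,zoff=0):
    """TCP points following the rib point as the lid opens, plus per-step tool shift"""
    f=np.radians(phi); l=np.array([np.sin(f),-np.cos(f)]); out=[]
    for t in ths:
        e=-40+s*np.cos(t)-h*np.sin(t); z=56+s*np.sin(t)+h*np.cos(t)
        out.append(np.r_[np.array(c)+e*l,z+zoff])
    return np.array(out)
E
python3 - <<'E'
from h import *
go((508.7,189.7,200),82.3,12)
E
```

```text
row 1 [-3.4  -2.43  0.26] yaw 0.112
row 2 [-3.65 -2.03  0.26] yaw 0.112
row 3 [-3.86 -1.61  0.26] yaw 0.112
row 4 [-4.01 -1.17  0.26] yaw 0.112
row 5 [-4.12 -0.72  0.26] yaw 0.112
row 6 [-4.17 -0.25  0.26] yaw 0.112
row 7 [-4.18  0.21  0.26] yaw 0.112
row 8 [-4.13  0.68  0.26] yaw 0.112
row 9 [-4.02  1.13  0.26] yaw 0.112
row 10 [-3.87  1.58  0.26] yaw 0.112
row 11 [-3.67  2.    0.26] yaw 0.112
row 12 [-3.43  2.4   0.26] yaw 0.112
now [230.5 607.2 230.4] [-179.9    0.   159.2] t 0.1 F [-1.6 -0.8  1.2] open 85.6
```

Request:
drive_tool(plan=[{"dp": [-3.4,-2.4,0.1],"yaw": 0.112},{"dp": [-3.6,-2.0,0.1],"yaw": 0.112},{"dp": [-3.9,-1.6,0.1],"yaw": 0.112},{"dp": [-4.0,-1.2,0.1],"yaw": 0.112},{"dp": [-4.1,-0.7,0.1],"yaw": 0.112}], hand=75)

```text
time: 0.6
position: [0.3415, 0.4334, 0.2214]
orientation: [-179.6, -0.1, 126.8]
ft_force: [0.9, -0.4, 0.1]
opening: 0.0638
```

Request:
drive_tool(plan=[{"dp": [-4.2,-0.3,0.1],"yaw": 0.112},{"dp": [-4.2,0.2,0.1],"yaw": 0.112},{"dp": [-4.1,0.7,0.1],"yaw": 0.112},{"dp": [-4.0,1.1,0.1],"yaw": 0.112},{"dp": [-3.9,1.6,0.1],"yaw": 0.112}])

```text
time: 1.1
position: [0.4565, 0.2482, 0.2144]
orientation: [-179.5, 0.1, 93.4]
ft_force: [1.0, 0.4, -0.5]
opening: 0.0641
```

Run:
```python
from h import *
go((508.7,189.7,150),82.3,3)
```

```text
row 1 [-2.04  1.64  2.14] yaw 0.064
row 2 [-1.93  1.77  2.14] yaw 0.064
row 3 [-1.82  1.89  2.14] yaw 0.064
now [456.5 248.2 214.4] [-1.795e+02  1.000e-01  9.340e+01] t 1.1 F [ 1.   0.4 -0.5] open 64.1
```

Request:
drive_tool(plan=[{"dp": [-2.0,1.6,2.0],"yaw": 0.064},{"dp": [-1.9,1.8,2.0],"yaw": 0.064},{"dp": [-1.8,1.9,2.0],"yaw": 0.064},{"dp": [0,0,0],"yaw": 0}])

```text
time: 1.5
position: [0.513, 0.1798, 0.1526]
orientation: [-179.7, 0.3, 81.1]
ft_force: [-0.6, -0.4, -0.6]
opening: 0.0643
```

Run:
```python
from h import *
go((508.7,189.7,110),82.3,2)
pic("side","s1",(170,100,330,260),4); pic("top","t1",(150,170,310,290),4)
```

```text
row 1 [ 0.47 -0.28  2.13] yaw -0.010
row 2 [ 0.47 -0.28  2.13] yaw -0.010
now [513.  179.8 152.6] [-179.7    0.3   81.1] t 1.5 F [-0.6 -0.4 -0.6] open 64.3
```

View pics/s1.png

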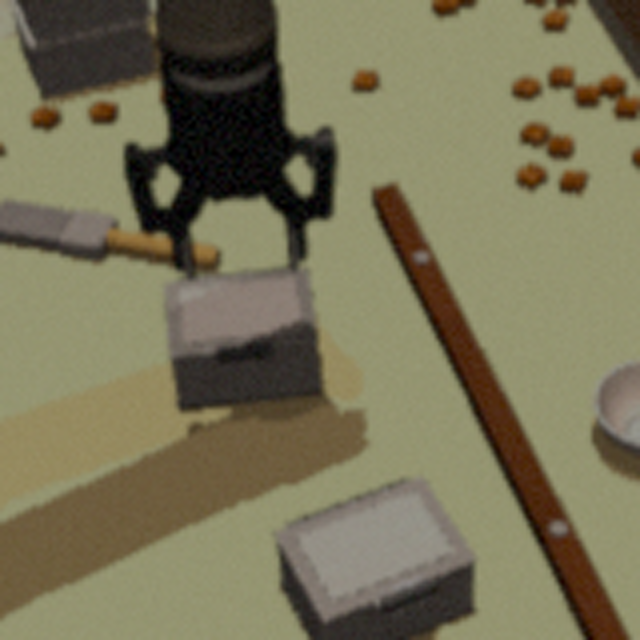

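View pics/t1.png

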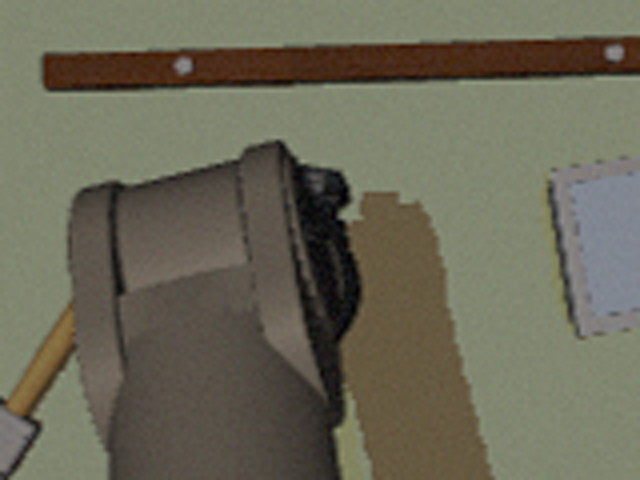

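Request:
drive_tool(plan=[{"dp": [0.5,-0.3,2.0],"yaw": -0.01},{"dp": [0.4,-0.3,2.0],"yaw": -0.01},{"dp": [0,0,0],"yaw": 0}])

```text
time: 1.9
position: [0.5073, 0.1995, 0.1162]
orientation: [-179.9, -0.2, 83.1]
ft_force: [-0.4, -0.3, 0.7]
opening: 0.0642
```

Run:
```python
from h import *
go((508.7,189.7,65),82.3,4)
```

```text
row 1 [-0.24  0.07  1.28] yaw 0.003
row 2 [-0.24  0.07  1.28] yaw 0.003
row 3 [-0.24  0.07  1.28] yaw 0.003
row 4 [-0.24  0.07  1.28] yaw 0.003
now [507.3 199.5 116.2] [-179.9   -0.2   83.1] t 1.9 F [-0.4 -0.3  0.7] open 64.2
```

Run:
```python
from h import *
go((508.7,189.7,65),82.3,4)
viewer.read_camera("side")
go((508.7,189.7,65),82.3,4)
```

```text
row 1 [-0.24  0.07  1.28] yaw 0.003
row 2 [-0.24  0.07  1.28] yaw 0.003
row 3 [-0.24  0.07  1.28] yaw 0.003
row 4 [-0.24  0.07  1.28] yaw 0.003
now [507.3 199.5 116.2] [-179.9   -0.2   83.1] t 1.9 F [-0.4 -0.3  0.7] open 64.2
row 1 [-0.25  0.03  1.31] yaw 0.003
row 2 [-0.25  0.03  1.31] yaw 0.003
row 3 [-0.25  0.04  1.31] yaw 0.003
row 4 [-0.25  0.04  1.31] yaw 0.003
now [508.5 199.6 117.6] [180.   -0.3  83. ] t 1.9 F [ 0.6 -0.3  1.9] open 64.2
```

Request:
drive_tool(plan=[{"dp": [-0.5,0.0,1.0],"yaw": 0.005},{"dp": [-0.4,0.1,1.0],"yaw": 0.005},{"dp": [0,0,0.5],"yaw": 0},{"dp": [0,0,0],"yaw": 0}])

```text
time: 2.35
position: [0.51, 0.1917, 0.094]
orientation: [179.7, -0.5, 82.5]
ft_force: [0.4, -0.1, 0.2]
opening: 0.0642
```

Run:
```python
from h import *
for i in range(3):
    go((508.7,189.7,65),82.3,2)
    pic("side",f"s2{i}",(190,110,290,210),6)
```

```text
row 1 [-0.12 -0.06  1.45] yaw 0.002
row 2 [-0.12 -0.06  1.45] yaw 0.002
now [510.  191.7  94. ] [179.7  -0.5  82.5] t 2.4 F [ 0.4 -0.1  0.2] open 64.2
row 1 [-0.12 -0.08  1.46] yaw 0.002
row 2 [-0.12 -0.08  1.46] yaw 0.002
now [510.3 191.6  94.3] [179.7  -0.6  82.5] t 2.4 F [-0.3 -0.3  0.2] open 63.9
row 1 [-0.13 -0.09  1.48] yaw 0.002
row 2 [-0.13 -0.09  1.48] yaw 0.002
now [510.5 191.8  94.6] [179.7  -0.6  82.5] t 2.5 F [-0.4  0.5 -1. ] open 63.6
```

View pics/s22.png

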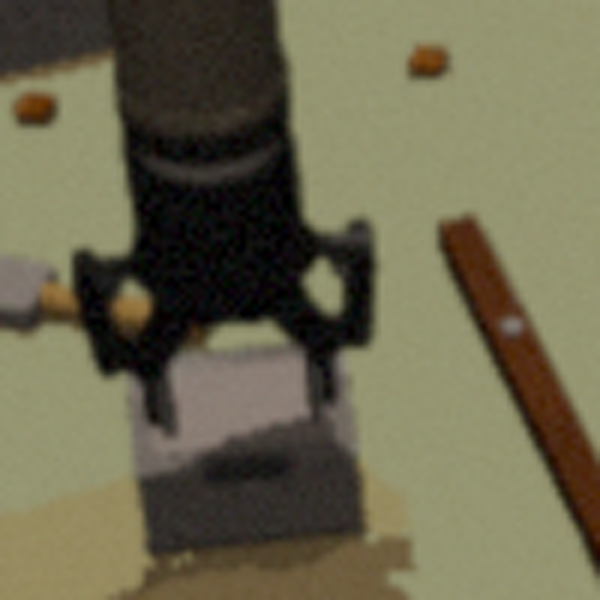

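Request:
drive_tool(plan=[{"dp": [-0.1,-0.1,1.2],"yaw": 0},{"dp": [-0.1,-0.1,1.0],"yaw": 0},{"dp": [0,0,0.4],"yaw": 0},{"dp": [0,0,0],"yaw": 0}])

```text
time: 2.9
position: [0.5086, 0.1907, 0.0667]
orientation: [179.6, -0.6, 82.6]
ft_force: [-0.1, 0.3, -0.6]
opening: 0.0635
```

Run:
```python
from h import *
go((508.7,189.7,65),82.3,1)
```

```text
row 1 [-0.1   0.02  0.17] yaw 0.005
now [508.6 190.7  66.7] [179.6  -0.6  82.6] t 2.9 F [-0.1  0.3 -0.6] open 63.5
```

Request:
drive_tool(plan=[{"dp": [-0.1,0,0.15],"yaw": 0.004},{"dp": [0,0,0],"yaw": 0},{"dp": [0,0,0],"yaw": 0},{"dp": [0,0,0],"yaw": 0}], hand=49)

```text
time: 3.3
position: [0.5088, 0.1896, 0.0651]
orientation: [179.6, -0.6, 82.3]
ft_force: [-0.7, 0.4, -0.7]
opening: 0.042
```

Request:
drive_tool(plan=[{"dp": [0,0,0],"yaw": 0},{"dp": [0,0,0],"yaw": 0}], hand=46)

```text
time: 3.5
position: [0.5092, 0.1895, 0.0655]
orientation: [179.6, -0.6, 82.3]
ft_force: [-0.3, -0.6, -0.9]
opening: 0.0392
```

Run:
```python
from h import *
go((508.7,189.7,65),82.3,1)
pic("side","s3",(190,110,290,210),6)
```

```text
row 1 [ 0.01 -0.05  0.05] yaw 0.000
now [509.2 189.5  65.5] [179.6  -0.6  82.3] t 3.5 F [-0.3 -0.6 -0.9] open 39.2
```

View pics/s3.png

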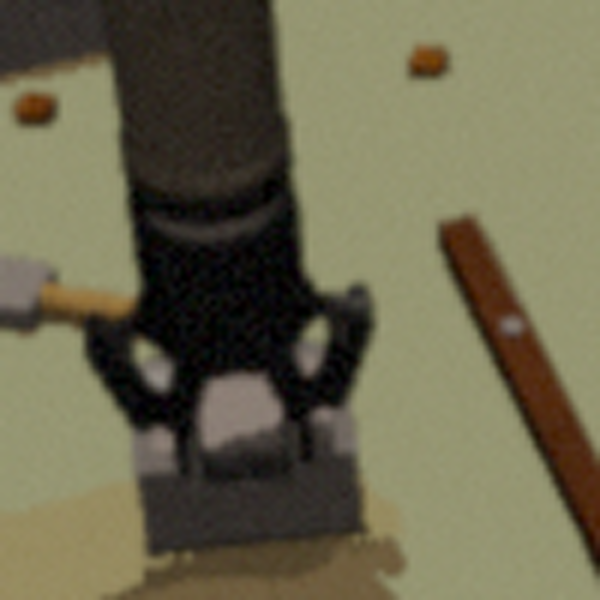

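Request:
drive_tool(plan=[{"dp": [0,0,0],"yaw": 0},{"dp": [0,0,0],"yaw": 0}], hand=45)

```text
time: 3.75
position: [0.5092, 0.1895, 0.0655]
orientation: [179.6, -0.6, 82.3]
ft_force: [0.1, -0.7, -0.1]
opening: 0.0384
```

Request:
drive_tool(plan=[{"dp": [0,0,0],"yaw": 0},{"dp": [0,0,0],"yaw": 0}], hand=43)

```text
time: 3.95
position: [0.5091, 0.1895, 0.0657]
orientation: [179.6, -0.6, 82.3]
ft_force: [-0.5, 0.4, 0.4]
opening: 0.0376
```

Run:
```python
from h import *
go((508.7,189.7,65),82.3,1)
pic("side","s4",(190,110,290,210),6)
go((508.7,189.7,65),82.3,1)
```

```text
row 1 [ 0.01 -0.05  0.07] yaw 0.000
now [509.1 189.5  65.7] [179.6  -0.6  82.3] t 4.0 F [-0.5  0.4  0.4] open 37.6
row 1 [ 0.01 -0.05  0.07] yaw 0.000
now [509.1 189.5  65.7] [179.6  -0.6  82.3] t 4.0 F [-0.1 -1.2 -0.2] open 37.5
```

View pics/s4.png

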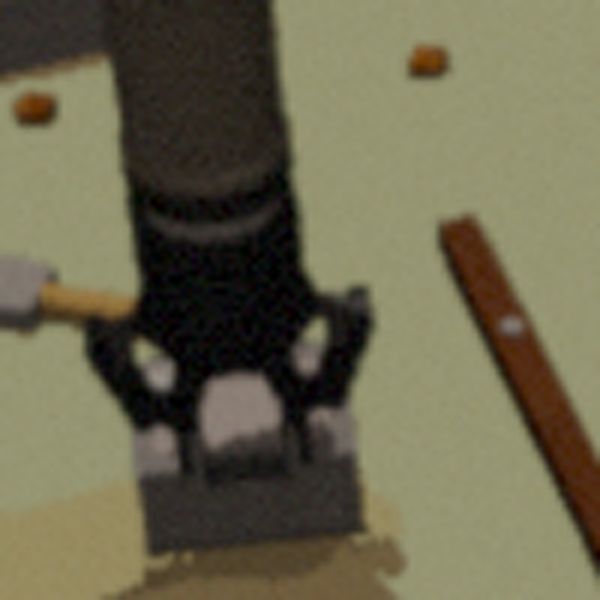

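Run:
```python
import numpy as np
s,h=92,12.5
for t in np.arange(0,1.15,.1):
    print("%.1f dx_tool %.1f up %.1f"%(t,(s-(s*np.cos(t)-h*np.sin(t))),s*np.sin(t)+h*np.cos(t)-h))
```

```text
0.0 dx_tool 0.0 up 0.0
0.1 dx_tool 1.7 up 9.1
0.2 dx_tool 4.3 up 18.0
0.3 dx_tool 7.8 up 26.6
0.4 dx_tool 12.1 up 34.8
0.5 dx_tool 17.3 up 42.6
0.6 dx_tool 23.1 up 49.8
0.7 dx_tool 29.7 up 56.3
0.8 dx_tool 36.9 up 62.2
0.9 dx_tool 44.6 up 67.3
1.0 dx_tool 52.8 up 71.7
1.1 dx_tool 61.4 up 75.2
```

Request:
drive_tool(plan=[{"dp": [0.1,0,-0.5],"yaw": 0},{"dp": [0.1,0,-0.5],"yaw": 0},{"dp": [0.1,0,-0.5],"yaw": 0}])

```text
time: 4.3
position: [0.5095, 0.193, 0.0812]
orientation: [179.6, -0.7, 82.3]
ft_force: [1.5, 1.5, -2.4]
opening: 0.0375
```

Run:
```python
from h import *
go((508.7,189.7,65),82.3,1)
pic("side","s5",(190,110,290,210),6)
go((508.7,189.7,65),82.3,1)
```

```text
row 1 [-0.36 -0.05  1.61] yaw 0.000
now [509.5 193.   81.2] [179.6  -0.7  82.3] t 4.3 F [ 1.5  1.5 -2.4] open 37.5
row 1 [-0.39 -0.06  1.69] yaw 0.000
now [509.7 193.3  81.9] [179.6  -0.7  82.3] t 4.3 F [-0.6  0.6 -0.1] open 37.4
```

View pics/s5.png

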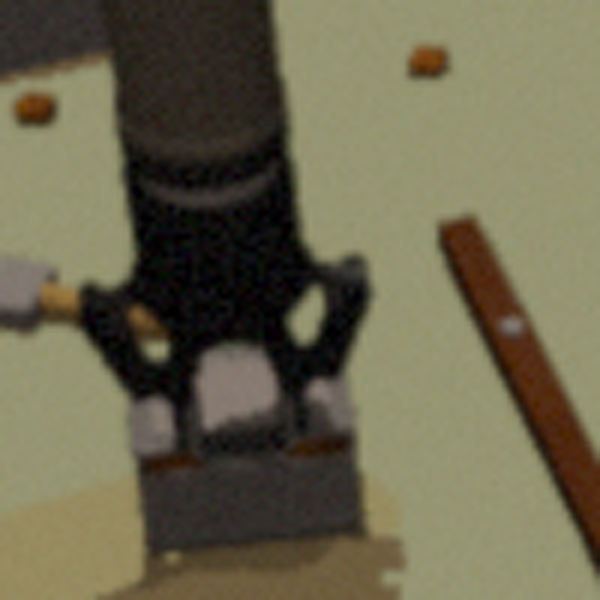

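Request:
drive_tool(plan=[{"dp": [0.35,0,-0.85],"yaw": 0},{"dp": [0.4,0,-0.85],"yaw": 0},{"dp": [0.5,0,-0.8],"yaw": 0},{"dp": [0.55,0,-0.75],"yaw": 0}])

```text
time: 4.75
position: [0.5115, 0.2116, 0.1166]
orientation: [179.6, -0.6, 82.3]
ft_force: [1.6, 0.9, -3.0]
opening: 0.0374
```

```bash
cat >> h.py <<'E'
def nxt(c,phi,z0,ths,s=92,h=12.5):
    """tool x / z shifts to the rib-path points for lid angles ths"""
    o=r.get_obs(); p=o['position']*1000; f=np.radians(phi); l=np.array([np.sin(f),-np.cos(f)]); u=np.array([np.cos(f),np.sin(f)])
    dx=s-40-(p[:2]-np.array(c))@l; up=p[2]-z0
    th=np.arange(0,1.3,.01); X=s-(s*np.cos(th)-h*np.sin(th)); Z=s*np.sin(th)+h*np.cos(th)-h
    i=np.argmin((X-dx)**2+(Z-up)**2); print("theta %.2f, on arc dx %.1f up %.1f; actual dx %.1f up %.1f; along %.1f"%(th[i],X[i],Z[i],dx,up,(p[:2]-np.array(c))@u),"yaw %.1f"%o['orientation'][2],"F",np.round(o['ft_force'],1),"t %.2f open %.1f"%(o['time'],o['opening']*1000))
    for t in ths:
        a,b=s-(s*np.cos(t)-h*np.sin(t)),s*np.sin(t)+h*np.cos(t)-h
        print("to %.2f: x %.2f z %.2f cm"%(t,(a-dx)/10,-(b-up)/10)); dx,up=a,b
E
python3 - <<'E'
from h import *
pic("side","s6",(190,110,290,210),6)
nxt((515.7,241.2),-7.7,65.5,[.7,.8,.9,1.])
E
```

```text
theta 0.63, on arc dx 25.0 up 51.8; actual dx 23.9 up 52.2; along 0.1 yaw 82.4 F [-0.9  1.8 -2. ] t 4.80 open 37.4
to 0.70: x 0.58 z -0.41 cm
to 0.80: x 0.72 z -0.59 cm
to 0.90: x 0.77 z -0.51 cm
to 1.00: x 0.82 z -0.43 cm
```

View pics/s6.png

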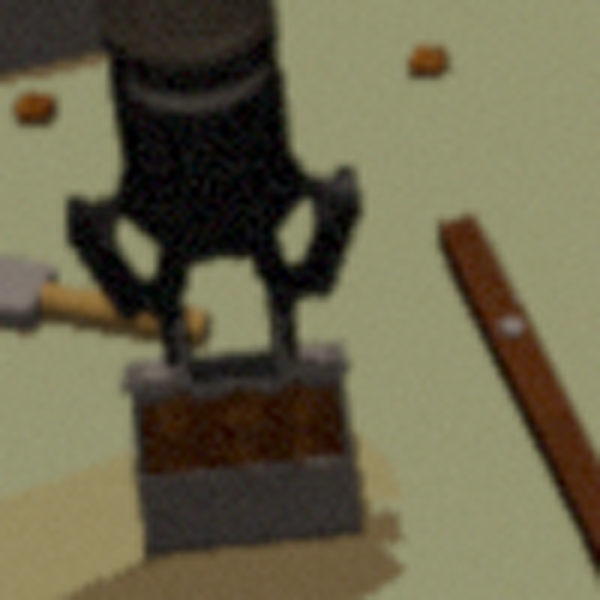

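Request:
drive_tool(plan=[{"dp": [0.6,0,-0.45],"yaw": 0},{"dp": [0.7,0,-0.6],"yaw": 0},{"dp": [0.75,0,-0.5],"yaw": 0},{"dp": [0.4,0,-0.2],"yaw": 0}])

```text
time: 5.2
position: [0.5153, 0.2386, 0.1368]
orientation: [179.5, -0.7, 82.4]
ft_force: [1.4, -0.2, -3.0]
opening: 0.0376
```

Run:
```python
from h import *
pic("side","s7",(190,110,290,210),6)
nxt((515.7,241.2),-7.7,65.5,[1.,1.05])
```

```text
theta 0.97, on arc dx 50.3 up 70.5; actual dx 50.0 up 71.5; along 0.1 yaw 82.4 F [ 1.2 -0.4 -2.3] t 5.25 open 37.3
to 1.00: x 0.28 z -0.02 cm
to 1.05: x 0.43 z -0.19 cm
```

View pics/s7.png

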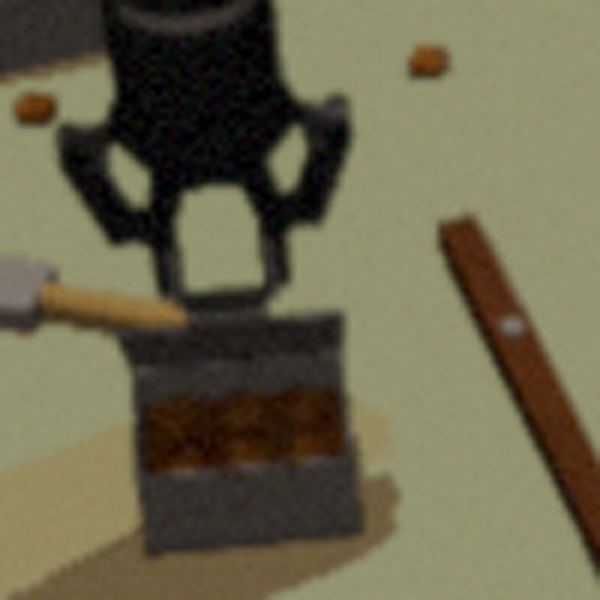

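Request:
drive_tool(plan=[{"dp": [0.1,0,0],"yaw": 0},{"dp": [0,0,0],"yaw": 0},{"dp": [0,0,0],"yaw": 0},{"dp": [0,0,0],"yaw": 0}], hand=75)

```text
time: 5.65
position: [0.5154, 0.2402, 0.1376]
orientation: [179.6, -0.7, 82.4]
ft_force: [-0.6, 0.2, -0.3]
opening: 0.064
```

Run:
```python
from h import *
pic("side","s8",(190,110,290,210),6)
nxt((515.7,241.2),-7.7,65.5,[1.,1.05])
```

```text
theta 0.98, on arc dx 51.1 up 70.9; actual dx 50.9 up 72.1; along -0.2 yaw 82.4 F [0.5 0.8 0.4] t 5.70 open 64.2
to 1.00: x 0.19 z 0.04 cm
to 1.05: x 0.43 z -0.19 cm
```

View pics/s8.png

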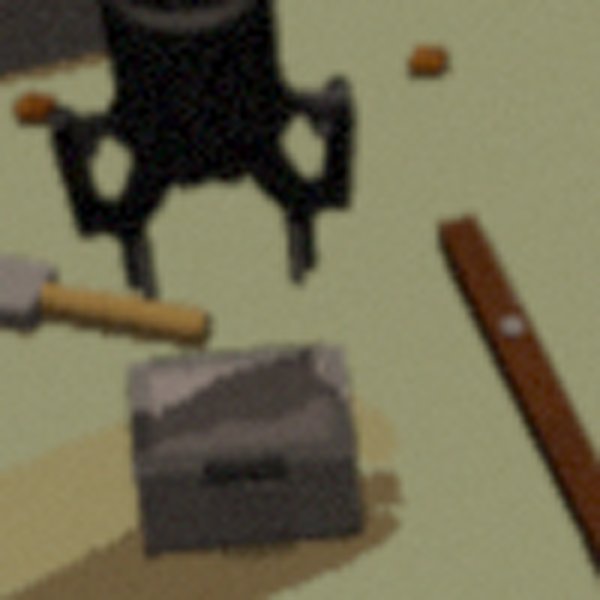

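Tin A's lid dropped shut, so it is free. Tin B is next.

Run:
```python
from h import *
go((562.4,-55.5,130),100.2,9)
```

```text
row 1 [-3.19  0.95  0.05] yaw -0.035
row 2 [-3.22  0.84  0.05] yaw -0.035
row 3 [-3.25  0.73  0.05] yaw -0.035
row 4 [-3.27  0.62  0.05] yaw -0.035
row 5 [-3.29  0.5   0.05] yaw -0.035
row 6 [-3.3   0.39  0.05] yaw -0.035
row 7 [-3.32  0.28  0.05] yaw -0.035
row 8 [-3.32  0.16  0.05] yaw -0.035
row 9 [-3.33  0.05  0.05] yaw -0.035
now [515.4 240.2 137.6] [179.6  -0.7  82.4] t 5.7 F [0.5 0.8 0.4] open 64.2
```

Request:
drive_tool(plan=[{"dp": [-3.2,0.9,0],"yaw": -0.035},{"dp": [-3.2,0.8,0],"yaw": -0.035},{"dp": [-3.2,0.7,0],"yaw": -0.035},{"dp": [-3.3,0.6,0],"yaw": -0.035},{"dp": [-3.3,0.5,0],"yaw": -0.035}])

```text
time: 6.2
position: [0.5408, 0.0783, 0.1355]
orientation: [179.4, -0.8, 93.5]
ft_force: [0.6, -0.1, -1.3]
opening: 0.0644
```

Request:
drive_tool(plan=[{"dp": [-3.3,0.4,0],"yaw": -0.035},{"dp": [-3.3,0.3,0],"yaw": -0.035},{"dp": [-2.5,0.2,0],"yaw": -0.035},{"dp": [-1.0,0,0],"yaw": -0.035},{"dp": [0,0,0],"yaw": 0}])

```text
time: 6.7
position: [0.56, -0.0335, 0.1348]
orientation: [179.3, -0.6, 101.2]
ft_force: [-0.3, 0.4, 0.2]
opening: 0.0643
```

Run:
```python
from h import *
pic("top","t2"); a=pic("side","s9")
go((562.4,-57.4,90),100.2,3)
t=cv2.imread("pics/t2_raw.png"); tins(t)
```

```text
row 1 [-0.89 -0.11  1.48] yaw 0.007
row 2 [-0.89 -0.1   1.48] yaw 0.007
row 3 [-0.89 -0.1   1.48] yaw 0.007
now [559.9 -31.2 134.7] [179.3  -0.6 101.3] t 6.8 F [ 0.   0.4 -0.6] open 64.0
centre [515.4 240.   60. ] long-axis deg from x: moments -10.1 rect 80.9 (61x90) tri None rectc 515.9 240.0
centre [ 529.2 -231.8   60. ] long-axis deg from x: moments 6.8 rect 7.6 (89x60) tri None rectc 529.6 -232.0
```

View pics/t2.png

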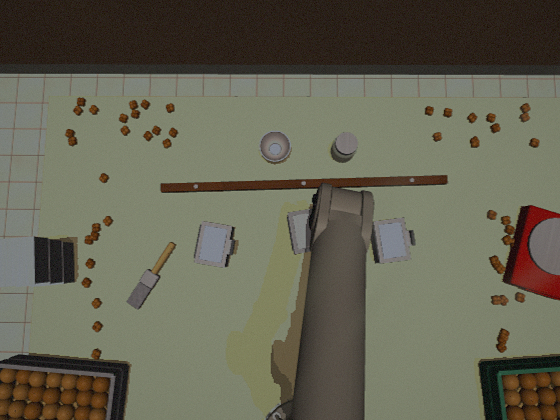

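Tin A (215,243) is shut and still within about 1 mm of its place. Now lowering over B.

Request:
drive_tool(plan=[{"dp": [-1.3,-0.2,1.4],"yaw": 0.01},{"dp": [-1.2,-0.1,1.4],"yaw": 0.01},{"dp": [-0.3,0,1.0],"yaw": 0},{"dp": [0,0,0],"yaw": 0}])

```text
time: 7.2
position: [0.562, -0.057, 0.092]
orientation: [179.4, -0.8, 100.3]
ft_force: [-0.5, -0.5, 0.2]
opening: 0.0637
```

Run:
```python
from h import *
pic("side","s10",(220,160,320,260),6)
viewer.read_camera("side")
go((562.4,-57.4,65),100.2,3)
```

```text
row 1 [-0.03 -0.04  0.95] yaw 0.001
row 2 [-0.03 -0.04  0.95] yaw 0.001
row 3 [-0.03 -0.04  0.95] yaw 0.001
now [563.  -56.7  93.5] [179.3  -0.8 100.4] t 7.3 F [0.2 0.3 0.2] open 64.1
```

View pics/s10.png

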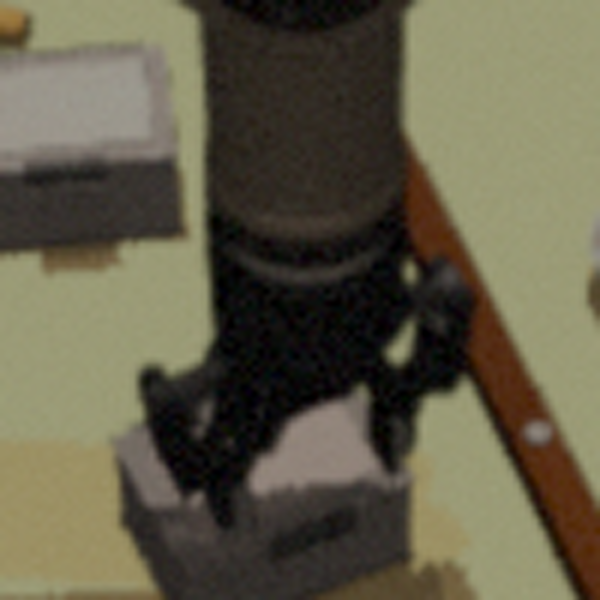

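Request:
drive_tool(plan=[{"dp": [-0.05,0,1.1],"yaw": 0},{"dp": [0,-0.05,1.0],"yaw": 0},{"dp": [0,0,0.5],"yaw": 0},{"dp": [0,0,0],"yaw": 0}])

```text
time: 7.7
position: [0.5637, -0.0553, 0.0658]
orientation: [179.2, -0.8, 100.5]
ft_force: [-0.3, -0.4, -0.4]
opening: 0.0639
```

Run:
```python
from h import *
go((562.4,-57.4,65),100.2,1)
```

```text
row 1 [-0.18 -0.16  0.08] yaw 0.005
now [563.7 -55.3  65.8] [179.2  -0.8 100.5] t 7.7 F [-0.3 -0.4 -0.4] open 63.9
```

Request:
drive_tool(plan=[{"dp": [-0.2,-0.15,0.1],"yaw": 0.005},{"dp": [0,0,0],"yaw": 0},{"dp": [0,0,0],"yaw": 0}], hand=49)

```text
time: 8.0
position: [0.5631, -0.0577, 0.065]
orientation: [179.1, -0.8, 100.2]
ft_force: [-0.3, -0.4, 0.9]
opening: 0.0418
```

Run:
```python
from h import *
go((562.4,-57.4,65),100.2,1)
pic("side","s11",(220,160,320,260),6)
```

```text
row 1 [ 0.04 -0.06 -0.  ] yaw 0.000
now [563.1 -57.7  65. ] [179.1  -0.8 100.2] t 8.0 F [-0.3 -0.4  0.9] open 41.8
```

View pics/s11.png

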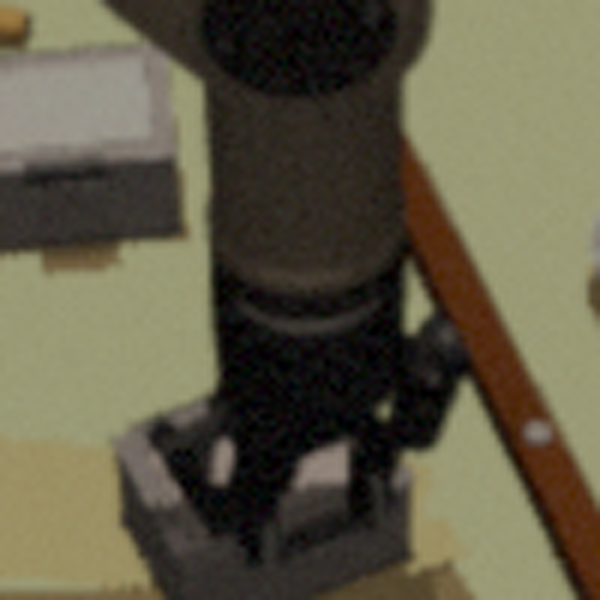

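Request:
drive_tool(plan=[{"dp": [0,0,0],"yaw": 0},{"dp": [0,0,0],"yaw": 0},{"dp": [0,0,0],"yaw": 0}], hand=43)

```text
time: 8.35
position: [0.5633, -0.0578, 0.0656]
orientation: [179.1, -0.8, 100.2]
ft_force: [-0.0, 0.2, -1.8]
opening: 0.0377
```

Request:
drive_tool(plan=[{"dp": [0.1,0,-0.5],"yaw": 0},{"dp": [0.1,0,-0.5],"yaw": 0},{"dp": [0.1,0,-0.5],"yaw": 0}])

```text
time: 8.65
position: [0.5625, -0.0544, 0.0809]
orientation: [179.1, -0.8, 100.2]
ft_force: [1.9, 1.5, -3.4]
opening: 0.0375
```

Run:
```python
from h import *
pic("side","s12",(220,160,320,260),6)
nxt((553.2,-6.2),10.2,65,[.3,.4,.5,.6,.7])
```

```text
theta 0.18, on arc dx 3.7 up 16.3; actual dx 3.2 up 16.6; along 0.8 yaw 100.2 F [-0.7  1.1 -0.7] t 8.70 open 37.8
to 0.30: x 0.47 z -1.00 cm
to 0.40: x 0.43 z -0.82 cm
to 0.50: x 0.51 z -0.77 cm
to 0.60: x 0.59 z -0.72 cm
to 0.70: x 0.66 z -0.66 cm
```

View pics/s12.png

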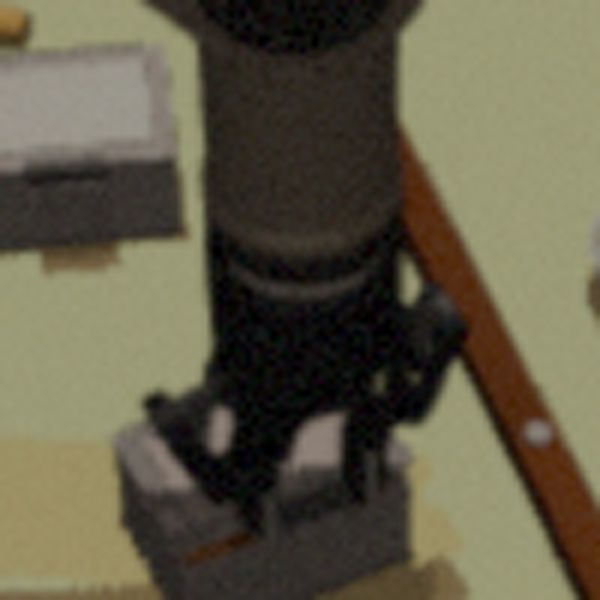

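Lifting cleanly: the brown gap shows at (215,545).

Request:
drive_tool(plan=[{"dp": [0.4,0,-0.85],"yaw": 0},{"dp": [0.4,0,-0.8],"yaw": 0},{"dp": [0.5,0,-0.8],"yaw": 0},{"dp": [0.55,0,-0.7],"yaw": 0}])

```text
time: 9.1
position: [0.5581, -0.0355, 0.1151]
orientation: [179.1, -0.8, 100.2]
ft_force: [1.1, -1.1, -3.6]
opening: 0.037
```

Run:
```python
from h import *
viewer.read_camera("side")
nxt((553.2,-6.2),10.2,65,[.7,.8,.9,1.])
```

```text
theta 0.61, on arc dx 23.8 up 50.4; actual dx 23.3 up 51.1; along -0.1 yaw 100.3 F [-2.   0.4 -1.3] t 9.15 open 37.2
to 0.70: x 0.64 z -0.52 cm
to 0.80: x 0.72 z -0.59 cm
to 0.90: x 0.77 z -0.51 cm
to 1.00: x 0.82 z -0.43 cm
```

Request:
drive_tool(plan=[{"dp": [0.65,0,-0.5],"yaw": 0},{"dp": [0.7,0,-0.6],"yaw": 0},{"dp": [0.75,0,-0.5],"yaw": 0},{"dp": [0.5,0,-0.2],"yaw": 0}])

```text
time: 9.55
position: [0.5535, -0.0087, 0.1366]
orientation: [179.0, -0.7, 100.3]
ft_force: [2.1, -1.8, -0.8]
opening: 0.0375
```

Run:
```python
from h import *
pic("side","s13",(220,160,320,260),6)
nxt((553.2,-6.2),10.2,65,[1.])
```

```text
theta 0.97, on arc dx 50.3 up 70.5; actual dx 50.1 up 71.9; along 0.2 yaw 100.3 F [ 2.5 -0.8  1.2] t 9.60 open 37.5
to 1.00: x 0.27 z 0.02 cm
```

View pics/s13.png

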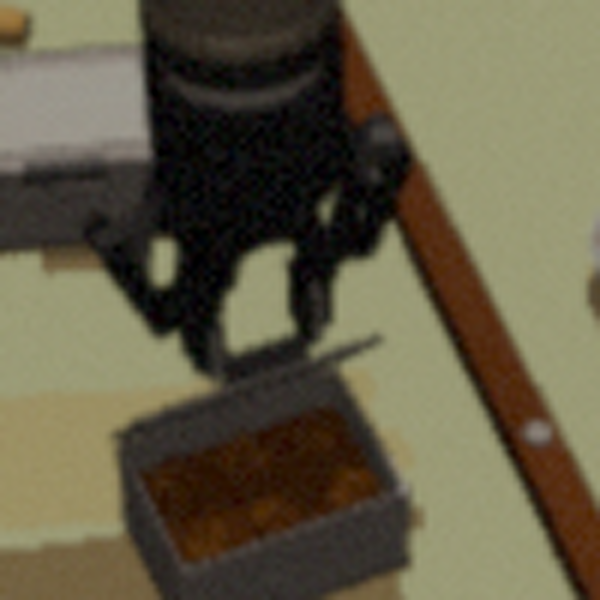

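Request:
drive_tool(plan=[{"dp": [0.1,0,0],"yaw": 0},{"dp": [0,0,0],"yaw": 0},{"dp": [0,0,0],"yaw": 0},{"dp": [0,0,0],"yaw": 0}], hand=75)

```text
time: 10.0
position: [0.5529, -0.0061, 0.1374]
orientation: [179.1, -0.8, 100.3]
ft_force: [-0.4, 0.1, 0.3]
opening: 0.064
```

Run:
```python
from h import *
pic("side","s14",(220,160,320,260),6)
nxt((553.2,-6.2),10.2,65,[1.])
```

```text
theta 1.00, on arc dx 52.8 up 71.7; actual dx 52.1 up 72.3; along -0.2 yaw 100.3 F [ 0.1  0.4 -0.1] t 10.05 open 64.2
to 1.00: x 0.07 z 0.07 cm
```

View pics/s14.png

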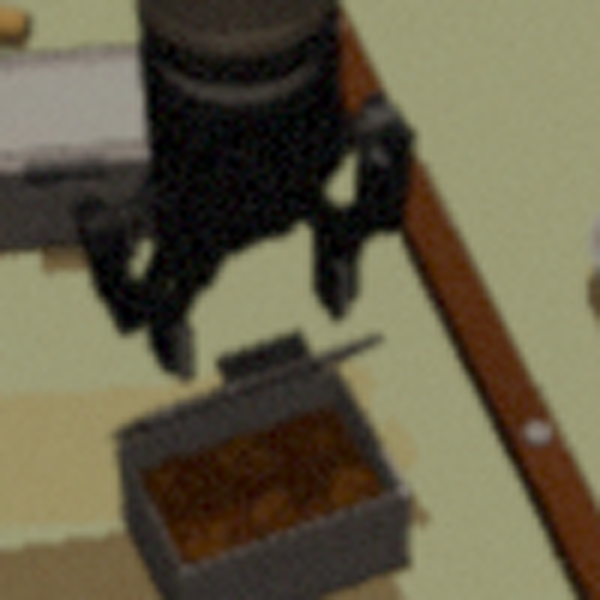

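Tin B's lid stays up: its rib is still raised at (262,355) in the crop, clear of the fingers. So B is the stiff one. I'll check C too before dealing with B, as the order asks, and go up first.

Request:
drive_tool(plan=[{"dp": [0,0,-1.5],"yaw": 0},{"dp": [0,0,-2.5],"yaw": 0},{"dp": [0,0,-2.5],"yaw": 0},{"dp": [0,0,0],"yaw": 0}])

```text
time: 10.45
position: [0.5507, -0.0081, 0.2028]
orientation: [179.3, -0.8, 100.2]
ft_force: [0.9, -0.1, -0.2]
opening: 0.0643
```

Run:
```python
from h import *
go((535.5,-282.8,190),96.8,8)
pic("side","s15",(220,160,320,260),6)
```

```text
row 1 [-3.35 -0.79  0.1 ] yaw 0.007
row 2 [-3.35 -0.77  0.1 ] yaw 0.007
row 3 [-3.36 -0.75  0.1 ] yaw 0.007
row 4 [-3.36 -0.72  0.1 ] yaw 0.007
row 5 [-3.37 -0.7   0.1 ] yaw 0.007
row 6 [-3.37 -0.67  0.1 ] yaw 0.007
row 7 [-3.38 -0.65  0.1 ] yaw 0.007
row 8 [-3.38 -0.62  0.1 ] yaw 0.007
now [550.7  -8.1 202.8] [179.3  -0.8 100.2] t 10.4 F [ 0.9 -0.1 -0.2] open 64.3
```

View pics/s15.png

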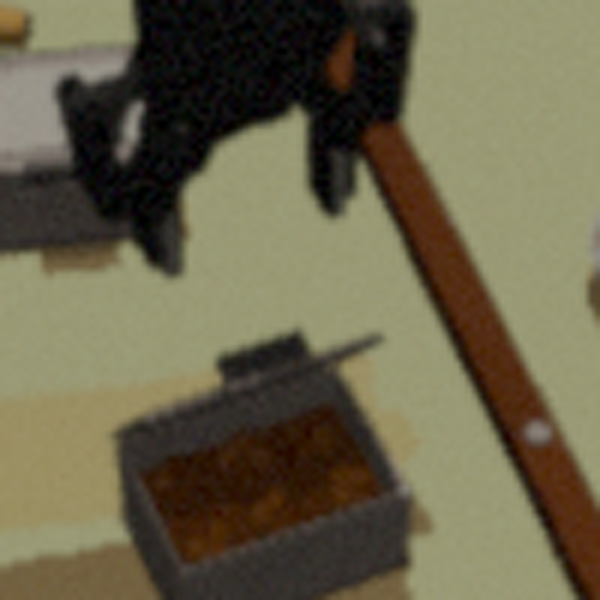

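Request:
drive_tool(plan=[{"dp": [-3.3,-0.8,0],"yaw": 0.007},{"dp": [-3.4,-0.8,0],"yaw": 0.007},{"dp": [-3.4,-0.7,0],"yaw": 0.007},{"dp": [-3.4,-0.7,0],"yaw": 0.007},{"dp": [-3.4,-0.7,0],"yaw": 0.007}])

```text
time: 11.0
position: [0.5391, -0.1771, 0.1915]
orientation: [180.0, -1.2, 98.9]
ft_force: [1.3, -0.2, -0.9]
opening: 0.0638
```

Request:
drive_tool(plan=[{"dp": [-3.4,-0.7,0.5],"yaw": 0.007},{"dp": [-3.4,-0.6,1],"yaw": 0.007},{"dp": [-1.5,-0.3,1.5],"yaw": 0.007},{"dp": [0,0,1],"yaw": 0},{"dp": [0,0,0],"yaw": 0}])

```text
time: 11.5
position: [0.5292, -0.2688, 0.142]
orientation: [-179.4, -1.3, 97.1]
ft_force: [0.7, 1.7, 0.5]
opening: 0.0639
```

Run:
```python
from h import *
t=pic("top","t3")
go((535.5,-282.8,90),96.8,3)
tins(t)
```

```text
row 1 [-0.53  0.16  1.74] yaw 0.002
row 2 [-0.53  0.16  1.74] yaw 0.002
row 3 [-0.53  0.16  1.74] yaw 0.002
now [ 529.5 -268.8  142.6] [-179.5   -1.3   97.1] t 11.6 F [0.3 0.8 0.6] open 63.8
centre [515.2 239.8  60. ] long-axis deg from x: moments -9.3 rect 80.7 (61x91) tri None rectc 515.9 239.8
```

View pics/t3.png

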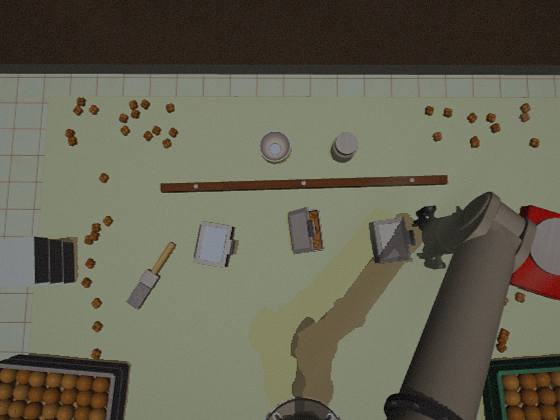

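Top view: B's lid stands open at (305,230), A is shut at (215,243), and the gripper is beside C's lip at (430,238).

Request:
drive_tool(plan=[{"dp": [-0.6,0.2,1.8],"yaw": 0.002},{"dp": [-0.5,0.2,1.8],"yaw": 0.002},{"dp": [-0.4,0.1,1.4],"yaw": 0},{"dp": [0,0,0],"yaw": 0}])

```text
time: 11.95
position: [0.5391, -0.2768, 0.0909]
orientation: [-179.6, -1.4, 97.3]
ft_force: [0.3, 0.4, -0.1]
opening: 0.064
```

Run:
```python
from h import *
pic("side","s16",(230,240,330,340),6)
pic("top","t4",(370,200,450,260),8)
go((535.5,-282.8,65),96.8,2)
```

```text
row 1 [-0.27 -0.26  1.38] yaw 0.005
row 2 [-0.28 -0.26  1.38] yaw 0.005
now [ 540.1 -277.3   92.8] [-179.8   -1.3   97.3] t 12.1 F [-0.5  0.5 -0.3] open 64.0
```

View pics/s16.png

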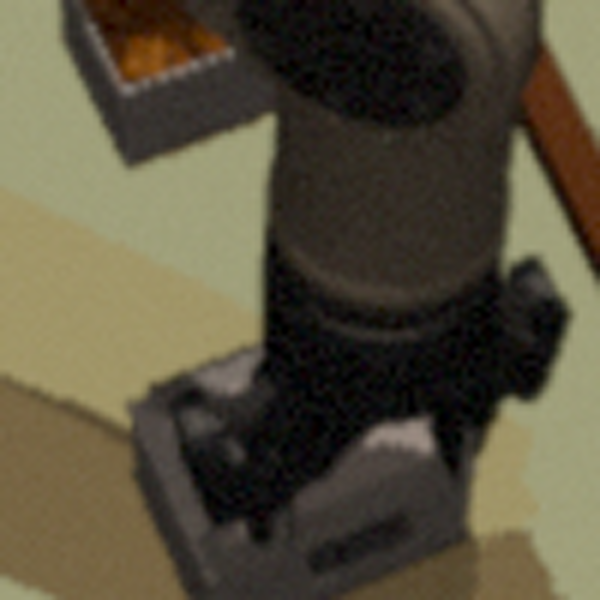

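View pics/t4.png

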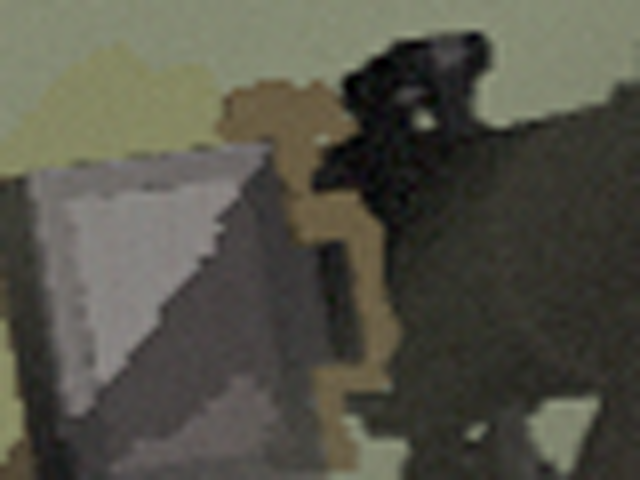

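Request:
drive_tool(plan=[{"dp": [-0.4,-0.35,0.8],"yaw": 0.008},{"dp": [-0.2,-0.2,0.5],"yaw": 0},{"dp": [0,0,0],"yaw": 0}])

```text
time: 12.35
position: [0.536, -0.2845, 0.0805]
orientation: [-179.9, -1.3, 96.9]
ft_force: [0.5, 0.3, -0.3]
opening: 0.064
```

Run:
```python
from h import *
go((535.5,-283,65),96.8,2)
```

```text
row 1 [ 0.06 -0.02  0.78] yaw 0.001
row 2 [ 0.06 -0.02  0.78] yaw 0.001
now [ 536.  -284.5   80.5] [-179.9   -1.3   96.9] t 12.3 F [ 0.5  0.3 -0.3] open 64.0
```

Request:
drive_tool(plan=[{"dp": [0.05,0,0.8],"yaw": 0},{"dp": [0.05,0,0.6],"yaw": 0},{"dp": [0,0,0],"yaw": 0}])

```text
time: 12.65
position: [0.5359, -0.2833, 0.0658]
orientation: [-180.0, -1.3, 96.8]
ft_force: [-0.5, 0.3, -0.7]
opening: 0.0639
```

Run:
```python
from h import *
go((535.5,-283,65),96.8,1)
```

```text
row 1 [ 0.04 -0.03  0.08] yaw 0.001
now [ 535.9 -283.3   65.8] [-180.    -1.3   96.8] t 12.7 F [-0.5  0.3 -0.7] open 63.9
```

Request:
drive_tool(plan=[{"dp": [0,0,0.1],"yaw": 0},{"dp": [0,0,0],"yaw": 0},{"dp": [0,0,0],"yaw": 0}], hand=49)

```text
time: 12.95
position: [0.5369, -0.2831, 0.0649]
orientation: [179.9, -1.2, 96.9]
ft_force: [-0.5, -0.5, 0.6]
opening: 0.0417
```

Request:
drive_tool(plan=[{"dp": [0,0,0],"yaw": 0},{"dp": [0,0,0],"yaw": 0},{"dp": [0,0,0],"yaw": 0}], hand=43)

```text
time: 13.25
position: [0.5373, -0.2832, 0.0656]
orientation: [179.9, -1.2, 96.9]
ft_force: [-0.1, -0.3, -0.2]
opening: 0.0376
```

Request:
drive_tool(plan=[{"dp": [0.1,0,-0.5],"yaw": 0},{"dp": [0.1,0,-0.5],"yaw": 0},{"dp": [0.1,0,-0.5],"yaw": 0}])

```text
time: 13.55
position: [0.5368, -0.2797, 0.0808]
orientation: [179.9, -1.3, 96.9]
ft_force: [0.1, 1.9, -2.2]
opening: 0.0377
```

Run:
```python
from h import *
pic("side","s17",(230,240,330,340),6)
nxt((529.3,-231.8),6.8,65,[.3,.4,.5,.6,.7])
```

```text
theta 0.18, on arc dx 3.7 up 16.3; actual dx 3.7 up 16.5; along 1.9 yaw 96.9 F [-0.8  1.6 -2.4] t 13.60 open 37.3
to 0.30: x 0.41 z -1.01 cm
to 0.40: x 0.43 z -0.82 cm
to 0.50: x 0.51 z -0.77 cm
to 0.60: x 0.59 z -0.72 cm
to 0.70: x 0.66 z -0.66 cm
```

View pics/s17.png

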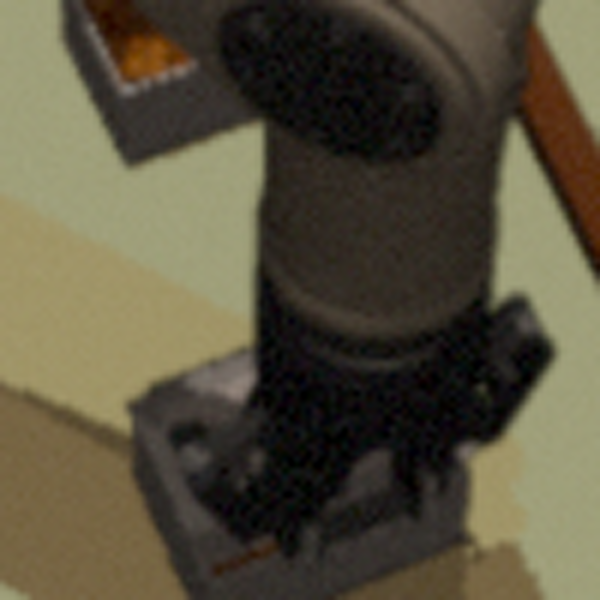

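Request:
drive_tool(plan=[{"dp": [0.4,0,-0.85],"yaw": 0},{"dp": [0.4,0,-0.8],"yaw": 0},{"dp": [0.5,0,-0.8],"yaw": 0},{"dp": [0.55,0,-0.7],"yaw": 0}])

```text
time: 14.0
position: [0.5339, -0.2595, 0.1148]
orientation: [180.0, -1.4, 96.9]
ft_force: [1.5, 1.0, -4.1]
opening: 0.0377
```

Run:
```python
from h import *
viewer.read_camera("side")
nxt((529.3,-231.8),6.8,65,[.7,.8,.9,1.])
```

```text
theta 0.62, on arc dx 24.4 up 51.1; actual dx 24.7 up 50.7; along 1.5 yaw 97.0 F [-2.7  1.6 -2.5] t 14.05 open 37.6
to 0.70: x 0.49 z -0.56 cm
to 0.80: x 0.72 z -0.59 cm
to 0.90: x 0.77 z -0.51 cm
to 1.00: x 0.82 z -0.43 cm
```

Request:
drive_tool(plan=[{"dp": [0.5,0,-0.55],"yaw": 0},{"dp": [0.7,0,-0.6],"yaw": 0},{"dp": [0.75,0,-0.5],"yaw": 0},{"dp": [0.5,0,-0.3],"yaw": 0}])

```text
time: 14.45
position: [0.5305, -0.2326, 0.1369]
orientation: [-180.0, -1.4, 97.0]
ft_force: [1.2, 1.9, -4.8]
opening: 0.0373
```

Run:
```python
from h import *
pic("side","s18",(230,240,330,340),6)
nxt((529.3,-231.8),6.8,65,[1.])
```

```text
theta 0.99, on arc dx 52.0 up 71.3; actual dx 51.9 up 72.2; along 1.1 yaw 97.0 F [-0.4  1.8 -3.8] t 14.50 open 37.6
to 1.00: x 0.09 z 0.05 cm
```

View pics/s18.png

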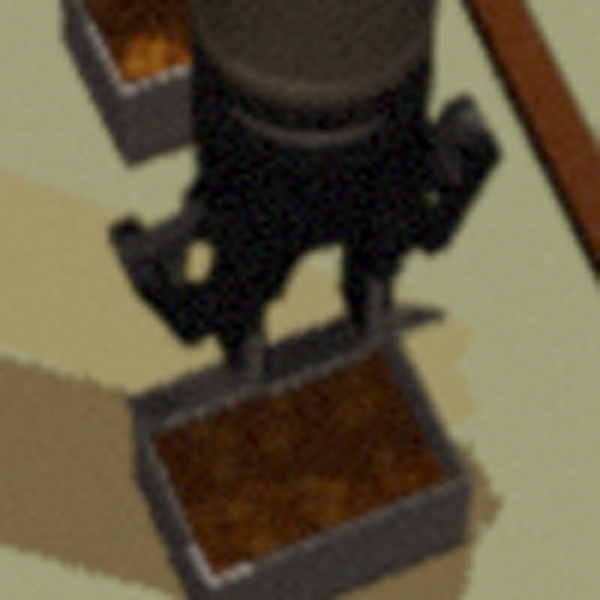

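Request:
drive_tool(plan=[{"dp": [0.05,0,0],"yaw": 0},{"dp": [0,0,0],"yaw": 0},{"dp": [0,0,0],"yaw": 0},{"dp": [0,0,0],"yaw": 0}], hand=75)

```text
time: 14.9
position: [0.5308, -0.2335, 0.1391]
orientation: [179.9, -1.3, 96.9]
ft_force: [-0.3, 0.5, 0.1]
opening: 0.064
```

Run:
```python
from h import *
pic("side","s19",(230,240,330,340),6)
nxt((529.3,-231.8),6.8,65,[1.])
```

```text
theta 0.98, on arc dx 51.1 up 70.9; actual dx 50.1 up 74.1; along 1.2 yaw 96.9 F [ 0.6  0.4 -0.5] t 14.95 open 63.9
to 1.00: x 0.27 z 0.24 cm
```

View pics/s19.png

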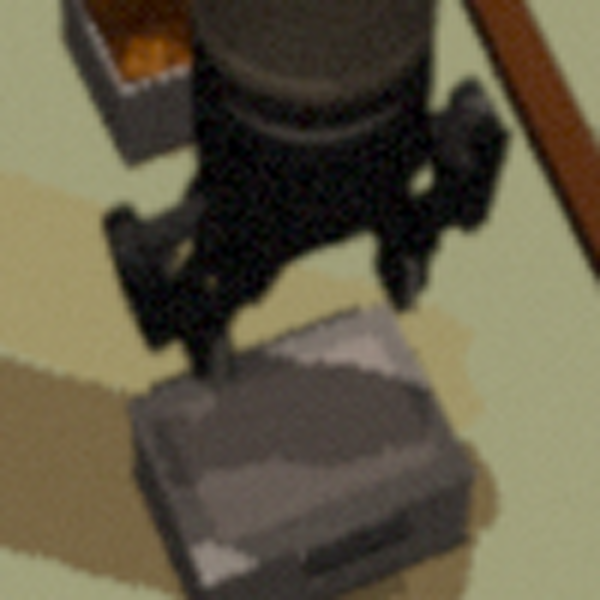

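C's lid dropped shut, so it is free. That confirms B is the stiff one. Back to B, going over the top.

Request:
drive_tool(plan=[{"dp": [0,0,-2.5],"yaw": 0},{"dp": [0,0,-3.5],"yaw": 0},{"dp": [2.0,0,-2],"yaw": 0},{"dp": [3.0,0,0],"yaw": 0},{"dp": [3.5,0,0],"yaw": 0}])

```text
time: 15.45
position: [0.5196, -0.1573, 0.2239]
orientation: [180.0, -1.0, 96.1]
ft_force: [-0.0, 1.0, -0.4]
opening: 0.0641
```

Run:
```python
from h import *
go((553,-7,205),100.3,5)
```

```text
row 1 [2.91 0.99 0.43] yaw -0.015
row 2 [2.9  1.03 0.43] yaw -0.015
row 3 [2.88 1.07 0.43] yaw -0.015
row 4 [2.87 1.11 0.43] yaw -0.015
row 5 [2.85 1.15 0.43] yaw -0.015
now [ 519.6 -157.3  223.9] [180.   -1.   96.1] t 15.4 F [-0.   1.  -0.4] open 64.1
```

Request:
drive_tool(plan=[{"dp": [2.9,1.0,0.2],"yaw": -0.015},{"dp": [2.9,1.0,0.3],"yaw": -0.015},{"dp": [2.9,1.1,0.3],"yaw": -0.015},{"dp": [2.9,1.1,0.3],"yaw": -0.015},{"dp": [1.0,0.5,0.3],"yaw": -0.01}])

```text
time: 15.95
position: [0.5503, -0.0197, 0.2141]
orientation: [179.6, -1.1, 100.3]
ft_force: [0.9, -0.1, 0.5]
opening: 0.0639
```

Request:
drive_tool(plan=[{"dp": [0,0,0],"yaw": 0}])

```text
time: 16.05
position: [0.5504, -0.0186, 0.2136]
orientation: [179.7, -1.1, 100.5]
ft_force: [-0.2, -0.5, -0.2]
opening: 0.0639
```

Run:
```python
from h import *
pic("side","s20",(220,140,320,240),6);pic("top","t5",(270,190,350,250),8)
go((553,-7,165),100.3,2)
```

```text
row 1 [0.62 0.25 2.46] yaw -0.001
row 2 [0.62 0.25 2.46] yaw -0.001
now [550.1 -21.  214. ] [179.7  -1.  100.2] t 16.1 F [-0.  -0.3 -0.1] open 64.3
```

View pics/s20.png

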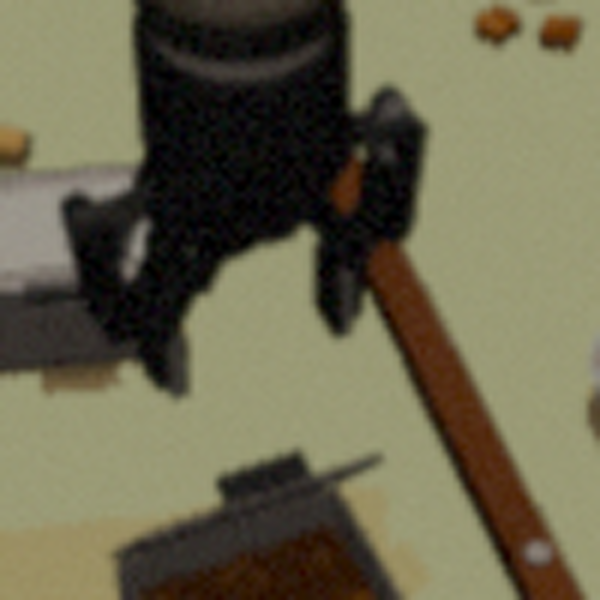

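Request:
drive_tool(plan=[{"dp": [0.6,0.2,1.8],"yaw": 0},{"dp": [0.7,0.2,1.8],"yaw": 0},{"dp": [0.1,0,0.8],"yaw": 0},{"dp": [0,0,0],"yaw": 0}])

```text
time: 16.55
position: [0.5518, -0.0158, 0.1707]
orientation: [179.5, -0.8, 99.4]
ft_force: [0.7, -0.2, -0.3]
opening: 0.064
```

Run:
```python
from h import *
pic("side","s21",(220,140,320,240),6)
go((553,-7,137),100.2,2)
```

```text
row 1 [0.42 0.1  1.72] yaw -0.007
row 2 [0.41 0.1  1.72] yaw -0.007
now [552.2 -16.  171.3] [179.5  -0.8  99.4] t 16.6 F [0.1 0.1 0.4] open 64.2
```

View pics/s21.png

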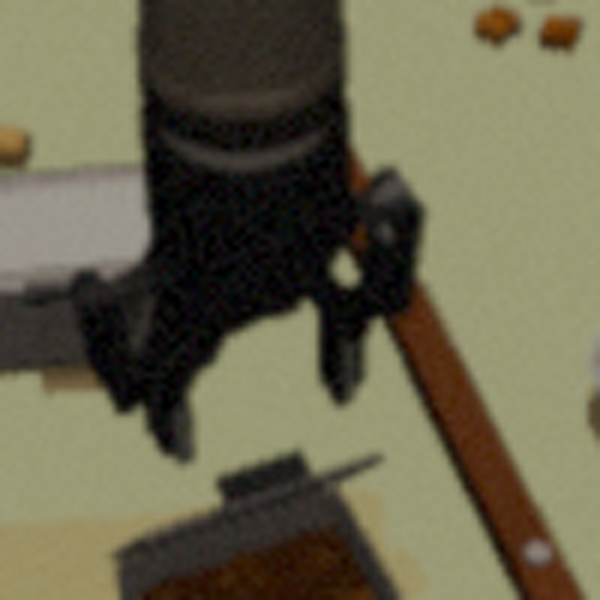

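Request:
drive_tool(plan=[{"dp": [0.7,0.15,0.8],"yaw": -0.012},{"dp": [0.2,0,0.8],"yaw": 0},{"dp": [0,0,0],"yaw": 0}])

```text
time: 16.9
position: [0.5534, -0.008, 0.1562]
orientation: [179.3, -0.7, 100.0]
ft_force: [0.8, 0.3, 0.3]
opening: 0.0639
```

Run:
```python
from h import *
viewer.read_camera("side")
go((553,-7,137),100.2,1)
```

```text
row 1 [ 0.09 -0.09  1.97] yaw -0.004
now [553.8  -8.  156.7] [179.2  -0.7 100. ] t 16.9 F [ 0.2  0.4 -0.9] open 64.1
```

Request:
drive_tool(plan=[{"dp": [0.1,-0.1,0.9],"yaw": -0.004},{"dp": [0,0,0.9],"yaw": 0},{"dp": [0,0,0.2],"yaw": 0},{"dp": [0,0,0],"yaw": 0}])

```text
time: 17.35
position: [0.553, -0.0068, 0.1352]
orientation: [179.2, -0.7, 100.3]
ft_force: [-0.1, 0.3, -0.0]
opening: 0.0635
```

Run:
```python
from h import *
pic("side","s22b",(220,160,320,260),6)
nxt((553.2,-6.2),10.2,65,[.98])
```

```text
theta 0.98, on arc dx 51.1 up 70.9; actual dx 51.4 up 70.3; along -0.3 yaw 100.3 F [-0.6 -0.2  0.3] t 17.40 open 64.0
to 0.98: x -0.03 z -0.05 cm
```

View pics/s22b.png

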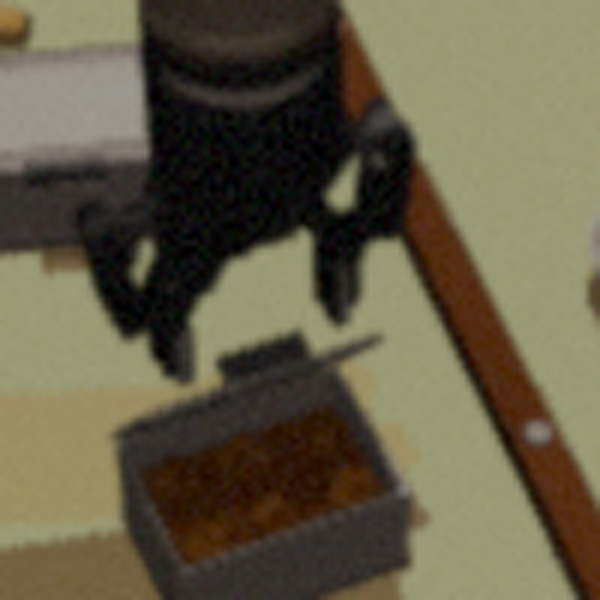

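Request:
drive_tool(plan=[{"dp": [0,0,0],"yaw": 0},{"dp": [0,0,0],"yaw": 0},{"dp": [0,0,0],"yaw": 0},{"dp": [0,0,0],"yaw": 0}], hand=43)

```text
time: 17.8
position: [0.5537, -0.0071, 0.1359]
orientation: [179.1, -0.7, 100.3]
ft_force: [-0.4, -0.5, -0.7]
opening: 0.0375
```

Request:
drive_tool(plan=[{"dp": [-0.8,0,0.45],"yaw": 0},{"dp": [-0.75,0,0.5],"yaw": 0},{"dp": [-0.7,0,0.6],"yaw": 0}])

```text
time: 18.1
position: [0.5569, -0.0289, 0.1197]
orientation: [179.2, -0.8, 100.3]
ft_force: [-2.0, 0.3, 2.0]
opening: 0.0376
```

Run:
```python
from h import *
pic("side","s23",(220,160,320,260),6)
nxt((553.2,-6.2),10.2,65,[.6,.5,.4,.3,.2,.1,0])
```

```text
theta 0.66, on arc dx 27.0 up 53.8; actual dx 27.6 up 53.7; along -0.8 yaw 100.2 F [ 0.1  0.7 -1.3] t 18.15 open 37.4
to 0.60: x -0.45 z 0.40 cm
to 0.50: x -0.59 z 0.72 cm
to 0.40: x -0.51 z 0.77 cm
to 0.30: x -0.43 z 0.82 cm
to 0.20: x -0.35 z 0.86 cm
to 0.10: x -0.26 z 0.89 cm
to 0.00: x -0.17 z 0.91 cm
```

View pics/s23.png

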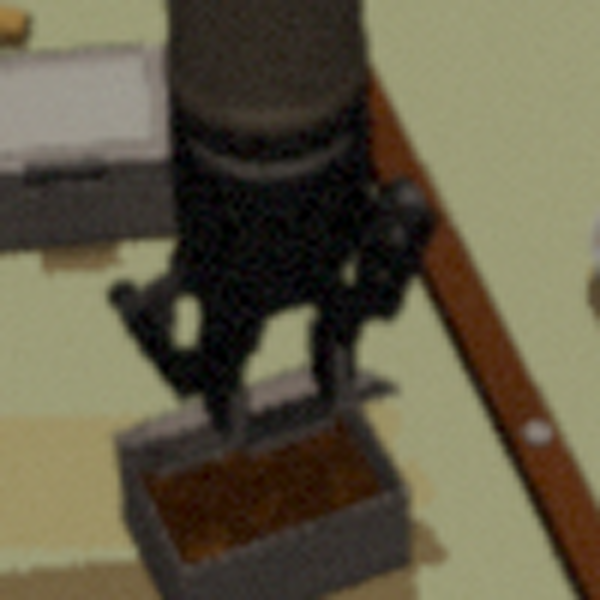

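Lowering well; continuing down the arc.

Request:
drive_tool(plan=[{"dp": [-0.45,0,0.4],"yaw": 0},{"dp": [-0.6,0,0.7],"yaw": 0},{"dp": [-0.5,0,0.75],"yaw": 0},{"dp": [-0.4,0,0.8],"yaw": 0}])

```text
time: 18.55
position: [0.5601, -0.0518, 0.0899]
orientation: [179.3, -0.8, 100.2]
ft_force: [-2.3, 0.2, 2.1]
opening: 0.0375
```

Run:
```python
from h import *
pic("side","s24",(220,160,320,260),6)
nxt((553.2,-6.2),10.2,65,[.2,.1,0])
```

```text
theta 0.26, on arc dx 6.3 up 23.2; actual dx 5.4 up 23.7; along -1.5 yaw 100.1 F [ 0.8 -1.2  0.7] t 18.60 open 37.4
to 0.20: x -0.10 z 0.57 cm
to 0.10: x -0.26 z 0.89 cm
to 0.00: x -0.17 z 0.91 cm
```

View pics/s24.png

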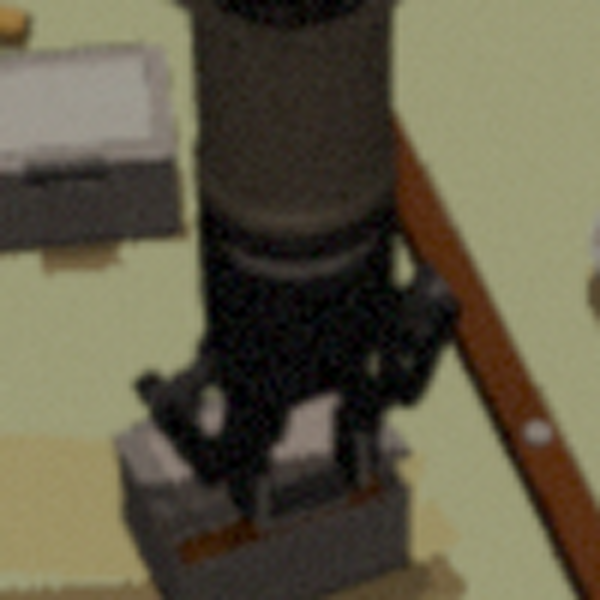

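Request:
drive_tool(plan=[{"dp": [-0.1,0,0.6],"yaw": 0},{"dp": [-0.25,0,0.8],"yaw": 0},{"dp": [-0.15,0,0.7],"yaw": 0},{"dp": [-0.05,0,0.4],"yaw": 0},{"dp": [0,0,0.2],"yaw": 0}])

```text
time: 19.1
position: [0.562, -0.0613, 0.0639]
orientation: [179.4, -0.7, 100.0]
ft_force: [-8.5, -0.4, 24.1]
opening: 0.037
```

Run:
```python
from h import *
pic("side","s25",(220,160,320,260),6)
nxt((553.2,-6.2),10.2,65,[0])
```

```text
theta 0.00, on arc dx 0.0 up 0.0; actual dx -3.7 up -1.0; along -1.1 yaw 100.0 F [-8.8  0.3 22.1] t 19.15 open 37.7
to 0.00: x 0.37 z -0.10 cm
```

View pics/s25.png

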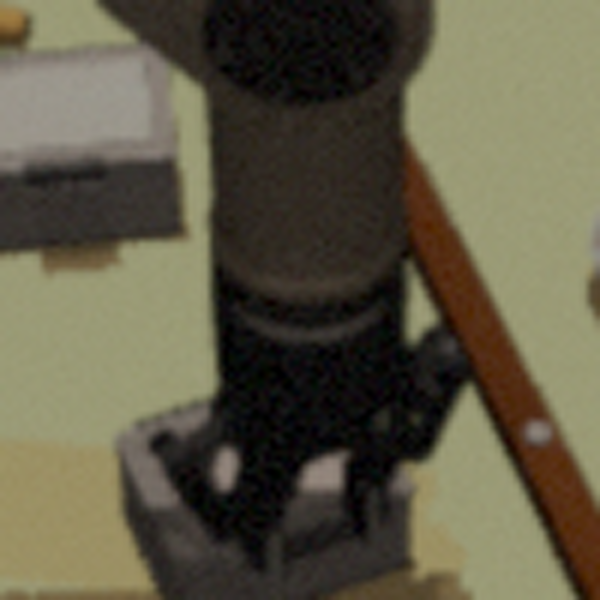

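Pressed to a 24 N stop with the lid shut. Releasing and rising.

Request:
drive_tool(plan=[{"dp": [0,0,0],"yaw": 0},{"dp": [0,0,0],"yaw": 0},{"dp": [0,0,-0.3],"yaw": 0},{"dp": [0,0,-1.5],"yaw": 0},{"dp": [0,0,-2.5],"yaw": 0}], hand=75)

```text
time: 19.65
position: [0.5612, -0.0598, 0.1053]
orientation: [179.5, -0.8, 100.1]
ft_force: [0.3, -0.7, 0.2]
opening: 0.0638
```

Request:
drive_tool(plan=[{"dp": [0,-1.5,-2.5],"yaw": 0},{"dp": [0,-3.0,-1.5],"yaw": 0},{"dp": [0,-3.5,0],"yaw": 0},{"dp": [0,-3.0,0],"yaw": 0},{"dp": [0,0,0],"yaw": 0}])

```text
time: 20.15
position: [0.4548, -0.0801, 0.152]
orientation: [178.7, -0.6, 100.2]
ft_force: [-0.9, -0.3, -1.2]
opening: 0.0639
```

Run:
```python
from h import *
s=pic("side","s26",(220,160,320,260),6);t=pic("top","t6",(170,150,430,290),3)
go((553,-7,137),90,1)
tins(t,s);rail(t)
```

```text
row 1 [ 5.4  10.51  1.89] yaw 0.180
now [458.8 -79.2 152.6] [178.5  -0.5 100.3] t 20.2 F [ 0.1  0.5 -0.4] open 63.7
centre [515.2 239.9  60. ] long-axis deg from x: moments -8.4 rect 81.2 (60x90) tri None rectc 515.5 240.0
centre [560.2  -6.1  60. ] long-axis deg from x: moments 0.5 rect 8.0 (87x60) tri None rectc 555.1 -7.4
centre [ 529.6 -232.3   60. ] long-axis deg from x: moments 7.1 rect 5.9 (89x60) tri None rectc 529.7 -232.5
rail bbox 160 175 288 18
near edge z 0 x=678.4 + -0.0376*y slope deg -2.15 y ends [ 387. -391.]
near edge z 0.022 x=674.6 + -0.0376*y slope deg -2.15 y ends [ 381. -382.]
far edge z 0 x=709.6 + -0.0310*y slope deg -1.77 y ends [ 389. -392.]
far edge z 0.022 x=705.2 + -0.0310*y slope deg -1.77 y ends [ 382. -383.]
```

View pics/s26.png

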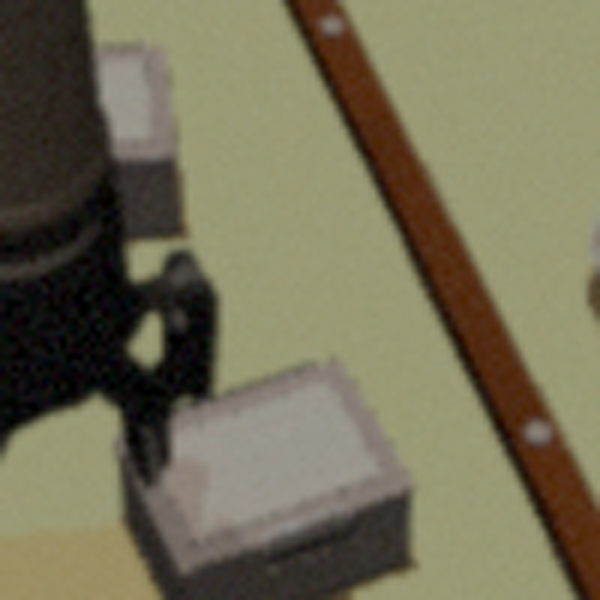

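View pics/t6.png

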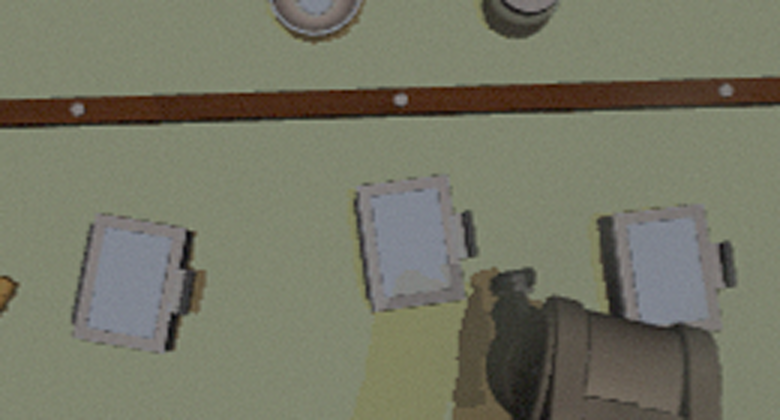

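All three lids are shut. A is at (515,240), unchanged, and C is at (529.6,-232), unchanged. B is at about (555,-7) and 8.5°. The rail face is at x≈679-0.036·y, so its normal is at about +2°. Next I'll turn the gripper so the two fingers span B's near short side.

Run:
```python
from h import *
go((450,-9,130),182,10)
```

```text
row 1 [0.7  0.03 0.23] yaw -0.143
row 2 [0.69 0.13 0.23] yaw -0.143
row 3 [0.67 0.23 0.23] yaw -0.143
row 4 [0.63 0.32 0.23] yaw -0.143
row 5 [0.57 0.41 0.23] yaw -0.143
row 6 [0.51 0.49 0.23] yaw -0.143
row 7 [0.44 0.55 0.23] yaw -0.143
row 8 [0.35 0.61 0.23] yaw -0.143
row 9 [0.26 0.65 0.23] yaw -0.143
row 10 [0.17 0.68 0.23] yaw -0.143
now [458.8 -79.2 152.6] [178.5  -0.5 100.3] t 20.2 F [ 0.1  0.5 -0.4] open 63.7
```

Request:
drive_tool(plan=[{"dp": [0.7,0,0],"yaw": -0.143},{"dp": [0.7,0.1,0],"yaw": -0.143},{"dp": [0.7,0.2,0],"yaw": -0.143},{"dp": [0.6,0.3,0],"yaw": -0.143},{"dp": [0.6,0.4,0],"yaw": -0.143}], hand=45)

```text
time: 20.75
position: [0.4606, -0.0424, 0.1556]
orientation: [178.3, 1.1, 142.9]
ft_force: [-0.2, -0.0, 1.0]
opening: 0.0383
```

Request:
drive_tool(plan=[{"dp": [0.5,0.5,0],"yaw": -0.143},{"dp": [0.4,0.55,0],"yaw": -0.143},{"dp": [0.35,0.6,0],"yaw": -0.143},{"dp": [0.25,0.65,0],"yaw": -0.143},{"dp": [0.2,0.7,0],"yaw": -0.1}])

```text
time: 21.25
position: [0.4629, -0.0035, 0.1577]
orientation: [179.5, 2.3, -176.6]
ft_force: [-0.2, -0.3, -0.5]
opening: 0.0385
```

Run:
```python
from h import *
t=pic("top","t7",(170,150,430,290),3)
go((450,-9,100),182,3)
tins(t)
```

```text
row 1 [ 0.52 -0.23  1.9 ] yaw 0.009
row 2 [ 0.52 -0.23  1.9 ] yaw 0.009
row 3 [ 0.51 -0.24  1.9 ] yaw 0.009
now [462.8  -1.9 157.7] [ 179.5    2.3 -176.4] t 21.3 F [0.2 0.4 0.5] open 38.4
centre [515.5 240.   60. ] long-axis deg from x: moments -9.7 rect 81.1 (60x90) tri None rectc 515.9 239.9
centre [555.4  -8.6  60. ] long-axis deg from x: moments 14.9 rect 6.9 (90x61) tri None rectc 553.5 -7.6
centre [ 529.3 -232.1   60. ] long-axis deg from x: moments 3.6 rect 7.0 (90x60) tri None rectc 529.5 -232.6
```

View pics/t7.png

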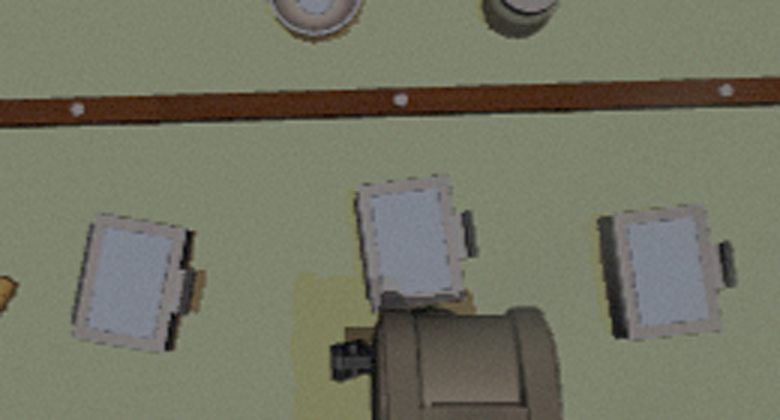

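Request:
drive_tool(plan=[{"dp": [0.6,-0.2,1.9],"yaw": 0.01},{"dp": [0.6,-0.2,2.0],"yaw": 0.01},{"dp": [0.5,-0.2,2.0],"yaw": 0.005},{"dp": [0.2,0,2.0],"yaw": 0},{"dp": [0,0,0],"yaw": 0}])

```text
time: 21.8
position: [0.4554, -0.0056, 0.0776]
orientation: [179.4, 2.8, -178.2]
ft_force: [-1.0, 0.4, 0.2]
opening: 0.0383
```

Run:
```python
from h import *
viewer.read_camera("side")
go((445,-10,18),182,4)
```

```text
row 1 [ 0.37 -0.11  1.5 ] yaw -0.001
row 2 [ 0.37 -0.11  1.5 ] yaw -0.001
row 3 [ 0.37 -0.11  1.5 ] yaw -0.001
row 4 [ 0.37 -0.11  1.5 ] yaw -0.001
now [456.8  -5.7  78.8] [ 179.4    2.9 -178.2] t 21.9 F [1.4 1.  0.7] open 38.7
```

Request:
drive_tool(plan=[{"dp": [0.3,-0.1,1.5],"yaw": 0},{"dp": [0.3,-0.1,1.5],"yaw": 0},{"dp": [0.3,-0.1,1.4],"yaw": 0},{"dp": [0.2,0,1.0],"yaw": 0},{"dp": [0,0,0],"yaw": 0}])

```text
time: 22.35
position: [0.4584, -0.0072, 0.0283]
orientation: [179.3, 3.7, -178.3]
ft_force: [-0.4, 0.3, -0.2]
opening: 0.0385
```

Run:
```python
from h import *
pic("side","s27",(180,140,320,280),4)
go((445,-10,18),182,2)
```

```text
row 1 [ 0.74 -0.12  0.5 ] yaw -0.003
row 2 [ 0.74 -0.12  0.5 ] yaw -0.003
now [459.1  -7.2  29. ] [ 179.3    3.8 -178.3] t 22.4 F [ 1.4  0.1 -0.1] open 38.3
```

View pics/s27.png

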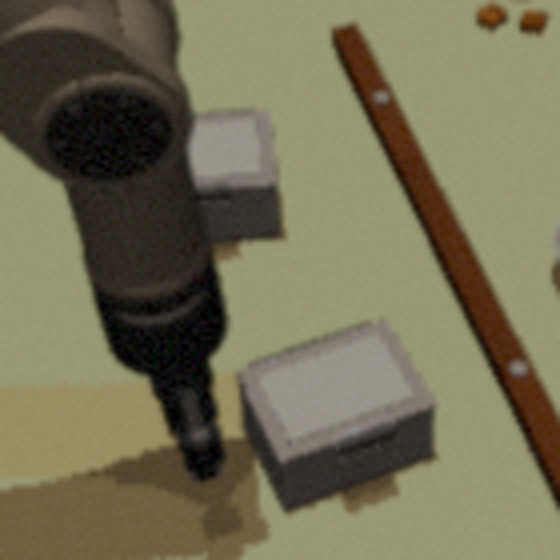

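Request:
drive_tool(plan=[{"dp": [-0.8,-0.1,0.4],"yaw": 0},{"dp": [-0.8,-0.1,0.4],"yaw": 0},{"dp": [0,0,0],"yaw": 0}])

```text
time: 22.7
position: [0.4802, -0.0084, 0.0239]
orientation: [179.3, 4.2, -178.3]
ft_force: [-0.3, 0.1, -0.2]
opening: 0.0386
```

Run:
```python
from h import *
go((500,-9,20),182,3)
```

```text
row 1 [-0.65 -0.04  0.18] yaw -0.002
row 2 [-0.65 -0.04  0.18] yaw -0.002
row 3 [-0.65 -0.04  0.18] yaw -0.002
now [480.2  -8.4  23.9] [ 179.3    4.2 -178.3] t 22.7 F [-0.3  0.1 -0.2] open 38.6
```

Request:
drive_tool(plan=[{"dp": [-0.6,0,0.1],"yaw": 0},{"dp": [-0.6,0,0.1],"yaw": 0},{"dp": [-0.6,0,0.05],"yaw": 0},{"dp": [-0.6,0,0.05],"yaw": 0}])

```text
time: 23.1
position: [0.4952, -0.0063, 0.0202]
orientation: [179.1, 2.8, -178.2]
ft_force: [-7.2, 0.7, 4.4]
opening: 0.0384
```

Run:
```python
from h import *
s=pic("side","s28",(180,140,320,280),4);t=pic("top","t8",(260,160,350,270),5)
go((520,-8,20),182,3); tins(t)
```

```text
row 1 [-0.78 -0.09  0.05] yaw -0.001
row 2 [-0.78 -0.09  0.05] yaw -0.001
row 3 [-0.78 -0.09  0.05] yaw -0.001
now [496.5  -6.2  20.2] [ 179.1    3.  -178.2] t 23.2 F [-4.4  1.2  0.5] open 38.7
centre [515.2 239.8  60. ] long-axis deg from x: moments -8.9 rect 81.0 (60x90) tri None rectc 515.9 239.9
centre [572.4  -9.3  60. ] long-axis deg from x: moments 18.5 rect 0.5 (74x61) tri None rectc 570.1 -8.0
centre [ 529.4 -232.4   60. ] long-axis deg from x: moments 4.2 rect 7.0 (90x59) tri None rectc 529.5 -232.3
```

View pics/s28.png

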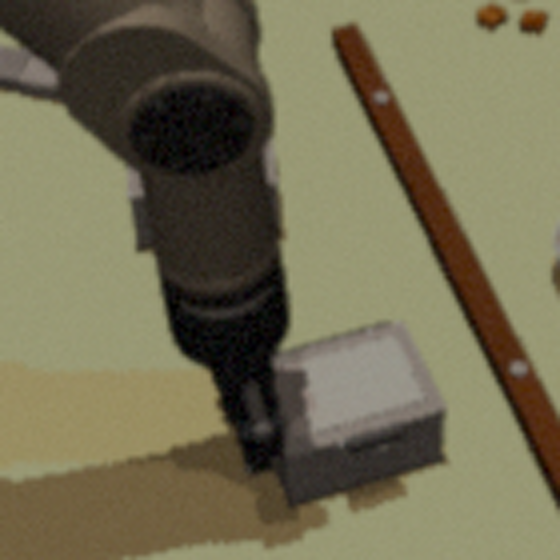

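View pics/t8.png

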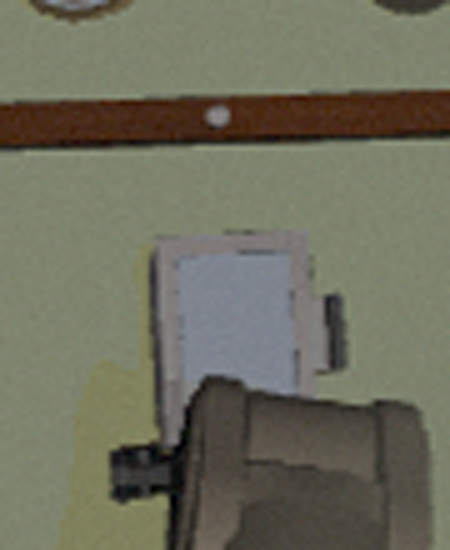

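Request:
drive_tool(plan=[{"dp": [-0.7,0,0.05],"yaw": 0},{"dp": [-0.7,0,0.05],"yaw": 0},{"dp": [-0.7,0,0.05],"yaw": 0},{"dp": [-0.7,0,0.05],"yaw": 0},{"dp": [-0.7,0,0.05],"yaw": 0}])

```text
time: 23.7
position: [0.5107, -0.0052, 0.0179]
orientation: [178.7, 0.3, -178.3]
ft_force: [-16.6, -0.1, 21.8]
opening: 0.0385
```

Run:
```python
from h import *
go((557,-5,20),182,3)
```

```text
row 1 [-1.54 -0.04 -0.06] yaw -0.002
row 2 [-1.54 -0.04 -0.06] yaw -0.002
row 3 [-1.54 -0.04 -0.06] yaw -0.002
now [510.7  -5.2  17.9] [ 178.7    0.3 -178.3] t 23.7 F [-16.6  -0.1  21.8] open 38.5
```

Run:
```python
from h import *
s=pic("side","s29",(200,140,320,260),5)
go((557,-5,20),182,3)
print(r.get_obs()['qpos'].round(1))
```

```text
row 1 [-1.48 -0.03 -0.05] yaw -0.002
row 2 [-1.48 -0.03 -0.05] yaw -0.002
row 3 [-1.48 -0.03 -0.05] yaw -0.002
now [512.5  -5.4  18.1] [ 178.8    0.5 -178.3] t 23.8 F [-10.2  -0.5  13.4] open 38.8
[-16.   25.3  15.3 118.1 -12.7  37.6  99.7]
```

View pics/s29.png

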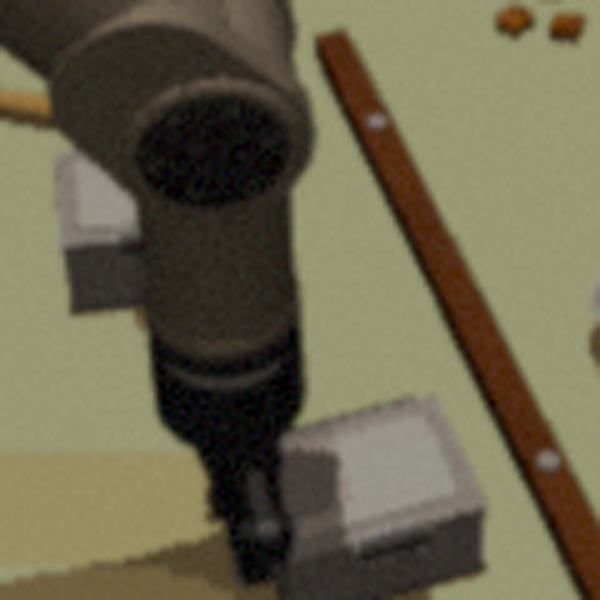

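Request:
drive_tool(plan=[{"dp": [0.6,0,0],"yaw": 0},{"dp": [0.2,0,-0.5],"yaw": 0},{"dp": [0,0,0],"yaw": 0}])

```text
time: 24.05
position: [0.5068, -0.0063, 0.0244]
orientation: [178.8, 0.8, -178.4]
ft_force: [1.1, -0.1, -0.3]
opening: 0.039
```

Run:
```python
from h import *
t=pic("top","t9",(260,160,350,270),5)
go((520,-7,22),182,3); tins(t)
```

```text
row 1 [-0.45 -0.04  0.08] yaw -0.002
row 2 [-0.45 -0.04  0.08] yaw -0.002
row 3 [-0.45 -0.04  0.08] yaw -0.002
now [506.6  -6.3  24.2] [ 178.8    0.7 -178.4] t 24.1 F [0.2 0.2 1. ] open 38.1
centre [515.4 240.   60. ] long-axis deg from x: moments -8.7 rect 81.1 (60x90) tri None rectc 515.6 240.0
centre [596.6  -8.4  60. ] long-axis deg from x: moments 76.3 rect 0.5 (56x61) tri None rectc 595.4 -7.9
centre [ 529.  -232.6   60. ] long-axis deg from x: moments 3.6 rect 5.5 (90x60) tri None rectc 529.3 -233.0
```

View pics/t9.png

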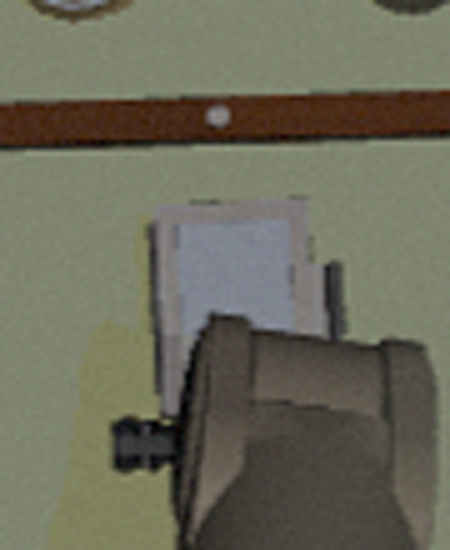

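Request:
drive_tool(plan=[{"dp": [-0.6,0,0],"yaw": 0},{"dp": [-0.7,0,0],"yaw": 0},{"dp": [-0.7,0,-0.02],"yaw": 0},{"dp": [-0.7,0,-0.02],"yaw": 0}])

```text
time: 24.5
position: [0.5259, -0.0049, 0.0229]
orientation: [178.7, -0.5, -178.3]
ft_force: [-8.2, 0.4, 7.4]
opening: 0.0384
```

Run:
```python
from h import *
go((557,-5,20),182,3)
```

```text
row 1 [-1.04 -0.03  0.09] yaw -0.002
row 2 [-1.04 -0.04  0.09] yaw -0.002
row 3 [-1.04 -0.04  0.09] yaw -0.002
now [525.9  -4.9  22.9] [ 178.7   -0.5 -178.3] t 24.5 F [-8.2  0.4  7.4] open 38.4
```

Request:
drive_tool(plan=[{"dp": [-0.7,0,-0.08],"yaw": 0},{"dp": [-0.7,0,-0.06],"yaw": 0},{"dp": [-0.7,0,-0.06],"yaw": 0}])

```text
time: 24.8
position: [0.5374, -0.0047, 0.0224]
orientation: [178.6, -1.9, -178.3]
ft_force: [-8.3, 0.9, 8.3]
opening: 0.0386
```

Run:
```python
from h import *
go((557,-5,20),182,3)
t=pic("top","t10",(260,160,350,270),5);s=pic("side","s30",(200,140,320,260),5)
go((557,-5,20),182,3)
```

```text
row 1 [-0.66 -0.03  0.06] yaw -0.002
row 2 [-0.66 -0.03  0.06] yaw -0.002
row 3 [-0.66 -0.03  0.06] yaw -0.002
now [537.4  -4.7  22.4] [ 178.6   -1.9 -178.3] t 24.8 F [-8.3  0.9  8.3] open 38.6
row 1 [-0.59 -0.03  0.06] yaw -0.002
row 2 [-0.59 -0.03  0.06] yaw -0.002
row 3 [-0.59 -0.03  0.06] yaw -0.002
now [539.2  -4.7  22.4] [ 178.6   -1.7 -178.3] t 24.9 F [-4.6 -0.2  2.1] open 38.2
```

View pics/t10.png

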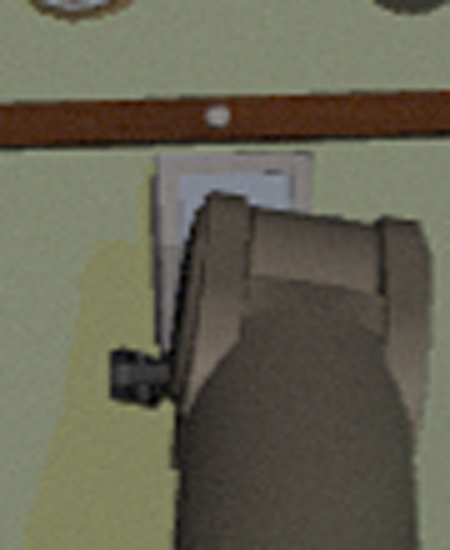

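View pics/s30.png

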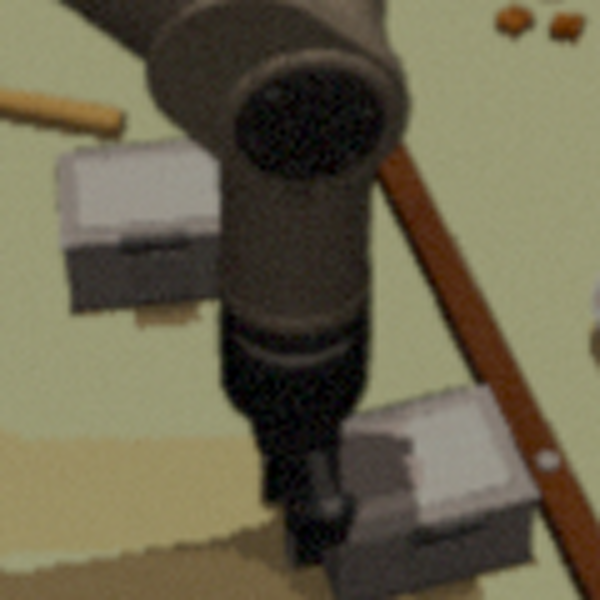

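```bash
cat >> h.py <<'E'
def faredge(t,cols=(293,320)):
    """far top edge of tin B (z=60 mm) in the top view: frame grey vs green bench below the rail"""
    b=cv2.GaussianBlur(t,(3,3),0).astype(float); g=b[...,1]-b[...,2]*.5-b[...,0]*.5  # green-ness
    pts=[]
    for u in range(*cols):
        col=g[170:260,u]; 
        for v in range(215,180,-1):
            pass
        pts.append((u,col))
    return g
E
python3 - <<'E'
import cv2,numpy as np
t=cv2.imread("pics/t10_raw.png")
for u in (297,303,309,316): print(u,[tuple(int(k) for k in t[v,u]) for v in range(184,196)])
from h import *
for u,v in((297,190.5),(303,190.5),(316,190)): print(ray("top",[(u,v)],.06)*1000)
E
```

```text
297 [(26, 39, 70), (17, 42, 68), (30, 44, 72), (13, 34, 57), (28, 32, 33), (93, 111, 107), (119, 140, 134), (128, 126, 126), (120, 123, 130), (119, 122, 125), (123, 124, 128), (146, 133, 129)]
303 [(126, 127, 131), (52, 55, 62), (21, 41, 70), (14, 34, 63), (40, 47, 45), (121, 142, 138), (113, 135, 129), (125, 123, 126), (125, 125, 130), (120, 123, 128), (124, 125, 130), (144, 131, 128)]
309 [(31, 47, 75), (24, 45, 71), (16, 39, 74), (11, 27, 46), (42, 52, 54), (116, 141, 136), (87, 104, 101), (124, 120, 124), (115, 117, 125), (119, 120, 123), (128, 126, 125), (144, 133, 127)]
316 [(25, 43, 71), (23, 43, 72), (22, 37, 76), (19, 24, 35), (52, 67, 74), (115, 140, 133), (98, 115, 111), (123, 121, 127), (114, 118, 122), (117, 121, 123), (114, 106, 107), (143, 134, 129)]
[[659.69244758  17.53223631  60.        ]]
[[659.80843859   1.48037904  60.        ]]
[[661.41444216 -33.27916724  60.        ]]
```

Request:
drive_tool(plan=[{"dp": [-0.6,0,-0.04],"yaw": 0},{"dp": [-0.6,0,-0.06],"yaw": 0},{"dp": [-0.5,0,-0.06],"yaw": 0}])

```text
time: 25.2
position: [0.5465, -0.0046, 0.0213]
orientation: [178.5, -3.2, -178.3]
ft_force: [-9.2, 0.3, 8.1]
opening: 0.0385
```

Run:
```python
from h import *
go((557,-5,22),182,1)
viewer.read_camera("top")
go((557,-5,22),182,1)
```

```text
row 1 [-1.04 -0.07 -0.13] yaw -0.006
now [546.5  -4.6  21.3] [ 178.5   -3.2 -178.3] t 25.2 F [-9.2  0.3  8.1] open 38.5
row 1 [-0.96 -0.07 -0.12] yaw -0.006
now [547.3  -4.6  21.3] [ 178.5   -3.1 -178.3] t 25.2 F [-6.8  0.   3.9] open 38.4
```

Request:
drive_tool(plan=[{"dp": [-0.6,0,-0.05],"yaw": 0},{"dp": [-0.5,0,-0.08],"yaw": 0},{"dp": [-0.4,0,-0.08],"yaw": 0}])

```text
time: 25.55
position: [0.5509, -0.0045, 0.0214]
orientation: [178.4, -4.8, -178.3]
ft_force: [-8.2, 0.0, 8.1]
opening: 0.0383
```

Run:
```python
from h import *
go((557,-5,22),182,1)
t=pic("top","t11",(260,160,350,270),5);s=pic("side","s31",(200,140,320,260),5)
go((557,-5,22),182,1)
```

```text
row 1 [-0.6  -0.06 -0.11] yaw -0.006
now [550.9  -4.5  21.4] [ 178.4   -4.8 -178.3] t 25.6 F [-8.2  0.   8.1] open 38.3
row 1 [-0.57 -0.06 -0.11] yaw -0.006
now [551.2  -4.6  21.4] [ 178.4   -4.8 -178.3] t 25.6 F [-9.4  0.   8.9] open 38.0
```

View pics/t11.png

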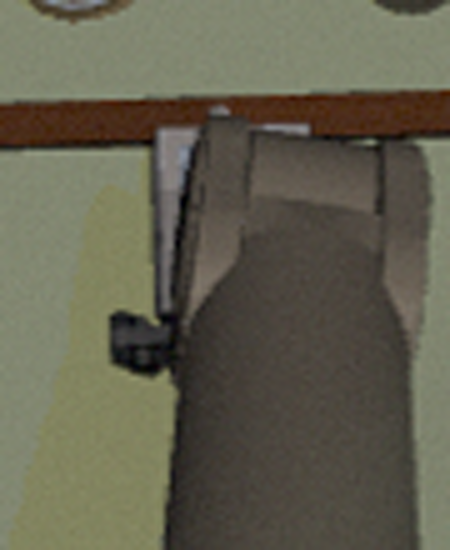

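View pics/s31.png

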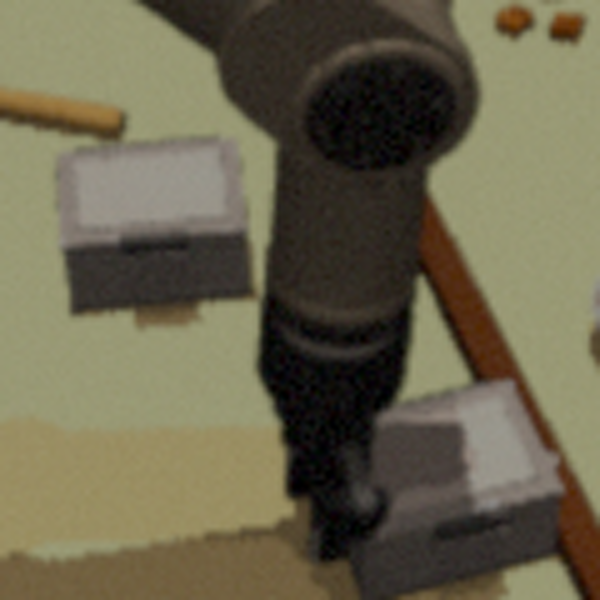

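Request:
drive_tool(plan=[{"dp": [-0.5,0,-0.08],"yaw": 0},{"dp": [-0.5,0,-0.08],"yaw": 0},{"dp": [-0.5,0,-0.08],"yaw": 0}])

```text
time: 25.95
position: [0.5498, -0.0046, 0.0218]
orientation: [178.2, -7.1, -178.3]
ft_force: [-13.6, 0.3, 13.4]
opening: 0.0387
```

Run:
```python
from h import *
go((557,-5,22),182,1)
viewer.read_camera("top")
go((557,-5,22),182,1)
```

```text
row 1 [-0.71 -0.06 -0.11] yaw -0.005
now [549.8  -4.6  21.8] [ 178.2   -7.1 -178.3] t 25.9 F [-13.6   0.3  13.4] open 38.7
row 1 [-0.7  -0.06 -0.11] yaw -0.005
now [549.9  -4.6  21.8] [ 178.2   -7.1 -178.3] t 26.0 F [-15.    1.2  14.5] open 38.2
```

Request:
drive_tool(plan=[{"dp": [0.6,0,0],"yaw": 0},{"dp": [1.5,0,0],"yaw": 0},{"dp": [2.5,0,-0.5],"yaw": 0},{"dp": [3.5,0,-1.5],"yaw": 0},{"dp": [3.5,0,-2],"yaw": 0}])

```text
time: 26.5
position: [0.4433, -0.0088, 0.0739]
orientation: [178.4, -6.9, -178.2]
ft_force: [-0.4, 0.2, 0.9]
opening: 0.0382
```

Request:
drive_tool(plan=[{"dp": [3.0,0,-2],"yaw": 0},{"dp": [1.0,0,-2],"yaw": 0},{"dp": [0,0,0],"yaw": 0}])

```text
time: 26.8
position: [0.4071, -0.0114, 0.1215]
orientation: [178.3, -6.6, -178.3]
ft_force: [2.0, -0.3, 0.2]
opening: 0.0386
```

Run:
```python
from h import *
t=pic("top","t12",(260,150,350,260),5);s=pic("side","s32",(200,140,320,260),5)
go((557,-5,22),182,1)
tins(t,s)
```

```text
row 1 [-16.13  -0.06   7.89] yaw -0.004
now [406.4 -11.3 119.6] [ 178.4   -6.8 -178.2] t 26.9 F [ 0.1 -0.4 -0.2] open 38.6
centre [515.3 240.   60. ] long-axis deg from x: moments -9.7 rect 81.1 (60x90) tri [522.3 238.6  62.6] rectc 515.7 239.9
centre [619.9  -8.7  60. ] long-axis deg from x: moments 0.1 rect 0.2 (89x59) tri [619.6  -8.5  62.4] rectc 619.6 -9.3
centre [ 528.9 -232.4   60. ] long-axis deg from x: moments 5.1 rect 5.9 (89x60) tri [ 528.6 -231.8   62. ] rectc 529.4 -232.5
```

View pics/t12.png

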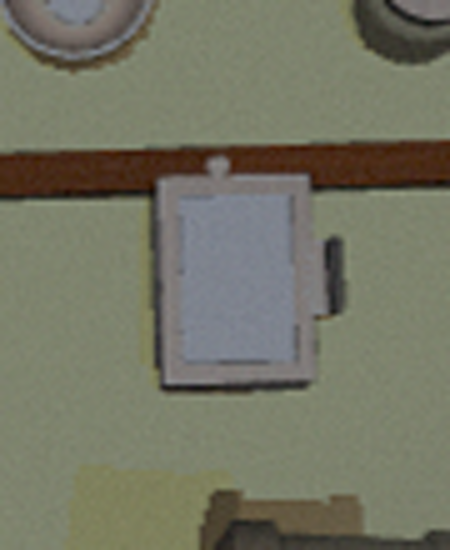

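View pics/s32.png

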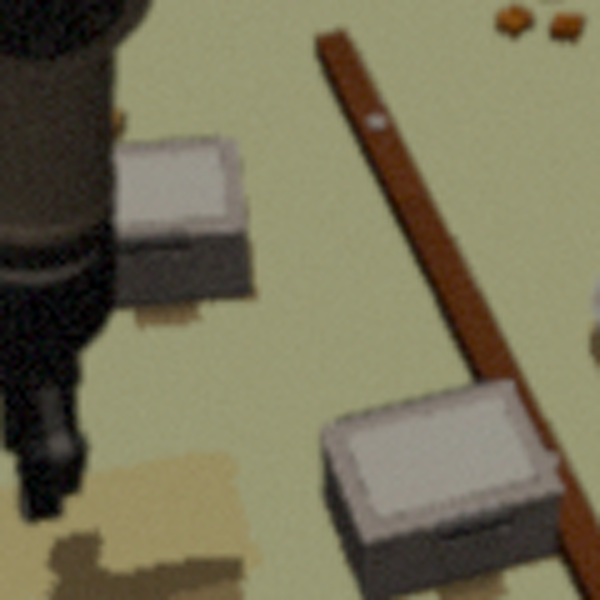

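Run:
```python
from h import *
t=cv2.imread("pics/t12_raw.png"); s=cv2.imread("pics/s32_raw.png")
c=np.array((619.8,-8.5))
for x in (674,677,680): print(x, "side base at y=-49:",proj("side",[(x/1000,-.049,0)]).round(1), "y=-80", proj("side",[(x/1000,-.08,0)]).round(1))
z=cv2.resize(s[215:275,285:345],None,fx=10,fy=10,interpolation=cv2.INTER_CUBIC); cv2.imwrite("pics/s32z.png",z)
# tin lid edges in top view: label edge fits via sobel columns
b=cv2.GaussianBlur(t,(3,3),0).astype(float)
bl=b[...,0]-b[...,2]
far=[];near=[]
for u in range(299,317):
    col=bl[180:230,u]; 
    k=np.nonzero(col>6)[0]
    # subpixel threshold crossing
    i=k.min(); j=k.max()
    far.append((u,180+i-(col[i]-6)/(col[i]-col[i-1]))); near.append((u,180+j+(col[j]-6)/(col[j]-col[j+1])))
for nm,e in(("label far",far),("label near",near)):
    W=ray("top",e,.06)[:,:2]*1000; p=np.polyfit(W[:,1],W[:,0],1); print(nm,"x=%.1f%+.4f*y"%(p[1],p[0]),"normal deg %.2f"%-np.degrees(np.arctan(p[0])))
```

```text
674 side base at y=-49: [[310.4 251.4]] y=-80 [[314.3 260.2]]
677 side base at y=-49: [[311.4 251.1]] y=-80 [[315.3 260. ]]
680 side base at y=-49: [[312.4 250.9]] y=-80 [[316.4 259.7]]
label far x=665.1-0.0147*y normal deg 0.84
label near x=575.2-0.0281*y normal deg 1.61
```

View pics/s32z.png

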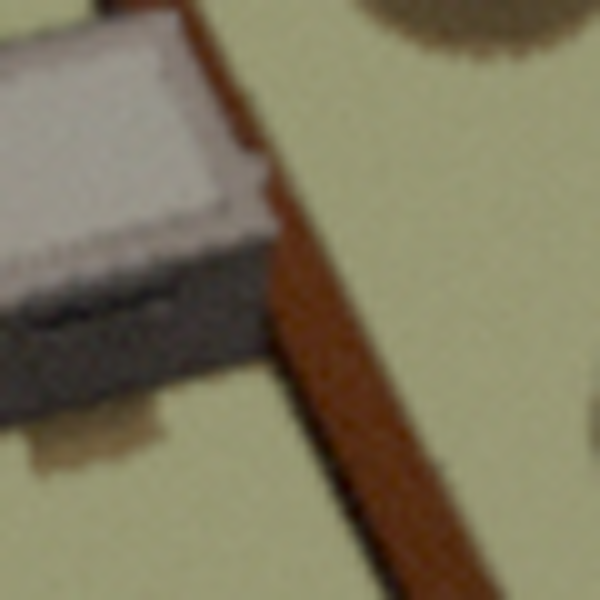

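Tin B is at the rail: in the side view the rail's base line meets the tin's far bottom corner at about (312,250.6). Its label edges read 0.8–1.6° against the rail's ~2°. To seat it squarely I'll press once more with shut fingers at the middle of the near side.

Request:
drive_tool(plan=[{"dp": [-2.0,0,2.5],"yaw": 0},{"dp": [-2.0,0,2.5],"yaw": 0},{"dp": [-2.0,0,2.5],"yaw": 0},{"dp": [-2.0,0,1.0],"yaw": 0},{"dp": [0,0,0],"yaw": 0}], hand=0)

```text
time: 27.4
position: [0.482, -0.0058, 0.0177]
orientation: [178.4, -6.8, -178.2]
ft_force: [-0.3, -0.0, 0.9]
opening: -0.0001
```

Run:
```python
from h import *
viewer.read_camera("side")
go((535,-12.5,25),182,3)
```

```text
row 1 [-1.78 -0.26 -0.46] yaw -0.001
row 2 [-1.78 -0.27 -0.46] yaw -0.001
row 3 [-1.78 -0.27 -0.46] yaw -0.001
now [480.2  -6.   18. ] [ 178.4   -6.9 -178.2] t 27.4 F [ 0.2  0.5 -0.5] open -0.3
```

Request:
drive_tool(plan=[{"dp": [-1.0,-0.3,-0.6],"yaw": 0},{"dp": [-1.8,-0.3,-0.5],"yaw": 0},{"dp": [-1.8,-0.2,-0.4],"yaw": 0},{"dp": [0,0,0],"yaw": 0}])

```text
time: 27.85
position: [0.5292, -0.0142, 0.0285]
orientation: [178.5, -7.0, -178.2]
ft_force: [0.4, -0.1, 0.1]
opening: 0.0002
```

Run:
```python
from h import *
viewer.read_camera("side")
go((550,-12.5,28),182,2)
```

```text
row 1 [-1.13  0.05 -0.13] yaw -0.002
row 2 [-1.13  0.05 -0.13] yaw -0.002
now [527.3 -14.2  28.2] [ 178.4   -7.1 -178.2] t 27.9 F [-0.9  0.4  0.5] open 0.4
```

Request:
drive_tool(plan=[{"dp": [-0.8,0,-0.1],"yaw": 0},{"dp": [-0.8,0,-0.1],"yaw": 0},{"dp": [-0.5,0,-0.1],"yaw": 0},{"dp": [-0.4,0,-0.08],"yaw": 0},{"dp": [-0.4,0,-0.08],"yaw": 0}])

```text
time: 28.4
position: [0.5505, -0.0136, 0.0294]
orientation: [178.4, -7.9, -178.2]
ft_force: [-11.4, -0.9, 7.0]
opening: -0.0
```

Run:
```python
from h import *
go((555,-12.5,28),182,1)
pic("side","s33",(200,140,320,260),5)
go((555,-12.5,28),182,1)
```

```text
row 1 [-0.47  0.1   0.08] yaw -0.004
now [550.5 -13.6  29.4] [ 178.4   -7.9 -178.2] t 28.4 F [-11.4  -0.9   7. ] open -0.0
row 1 [-0.48  0.1   0.07] yaw -0.004
now [550.3 -13.6  29.3] [ 178.4   -8.  -178.2] t 28.4 F [-7.7  0.1  7.5] open -0.3
```

View pics/s33.png

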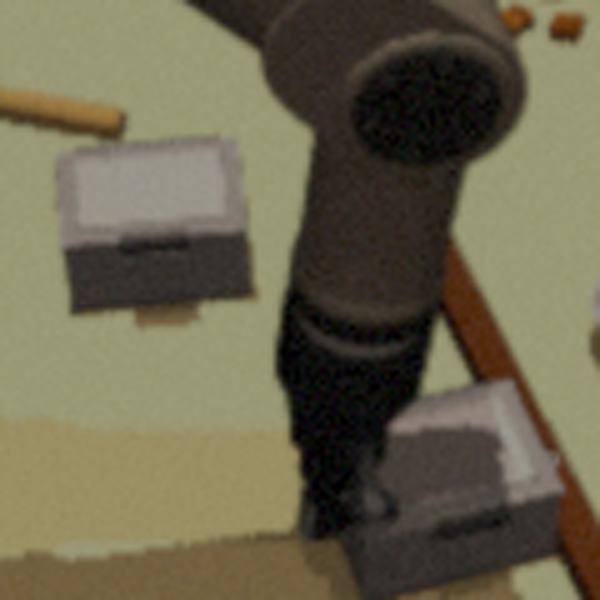

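Request:
drive_tool(plan=[{"dp": [-0.7,0,-0.12],"yaw": 0},{"dp": [-0.7,0,-0.12],"yaw": 0},{"dp": [-0.7,0,-0.12],"yaw": 0}])

```text
time: 28.75
position: [0.5491, -0.0136, 0.0299]
orientation: [178.1, -10.9, -178.2]
ft_force: [-14.6, 0.3, 14.4]
opening: -0.0002
```

Run:
```python
from h import *
go((555,-12.5,28),182,1)
```

```text
row 1 [-0.62  0.09  0.08] yaw -0.004
now [549.1 -13.6  29.9] [ 178.1  -10.9 -178.2] t 28.8 F [-14.6   0.3  14.4] open -0.2
```

Request:
drive_tool(plan=[{"dp": [0.5,0,0],"yaw": 0},{"dp": [1.5,0,0],"yaw": 0},{"dp": [3,0,0],"yaw": 0},{"dp": [4,0,0],"yaw": 0},{"dp": [4,0,-1],"yaw": 0}])

```text
time: 29.25
position: [0.423, -0.0175, 0.0632]
orientation: [178.1, -10.9, -178.2]
ft_force: [-0.0, -0.6, 0.2]
opening: -0.0002
```

Request:
drive_tool(plan=[{"dp": [2.0,0,-3],"yaw": 0},{"dp": [0,0,-2],"yaw": 0},{"dp": [0,0,0],"yaw": 0}])

```text
time: 29.55
position: [0.4068, -0.0197, 0.1181]
orientation: [178.0, -11.0, -178.2]
ft_force: [0.4, -0.0, -0.1]
opening: 0.0002
```

```bash
cat > chk.py <<'E'
from h import *
import sys
def chk(k):
    ts=[viewer.read_camera("top")[:,:,::-1].astype(float) for _ in range(3)]; ss=[viewer.read_camera("side")[:,:,::-1].astype(float) for _ in range(3)]
    t=np.mean(ts,0);s=np.mean(ss,0); cv2.imwrite(f"pics/t{k}_raw.png",t);cv2.imwrite(f"pics/s{k}_raw.png",s)
    cv2.imwrite(f"pics/s{k}z.png",cv2.resize(s[215:275,285:345],None,fx=10,fy=10,interpolation=cv2.INTER_CUBIC))
    cv2.imwrite(f"pics/t{k}z.png",cv2.resize(t[170:240,275:345],None,fx=8,fy=8,interpolation=cv2.INTER_CUBIC))
    tins(t.astype(np.uint8),s.astype(np.uint8)); rail(t.astype(np.uint8))
    bl=cv2.GaussianBlur(t,(3,3),0); bl=bl[...,0]-bl[...,2]
    P={}
    far=[];near=[];lf=[];rt=[]
    for u in range(299,317):
        col=bl[180:230,u]; kk=np.nonzero(col>6)[0]; i=kk.min(); j=kk.max()
        far.append((u,180+i-(col[i]-6)/(col[i]-col[i-1]))); near.append((u,180+j+(col[j]-6)/(col[j]-col[j+1])))
    for v in range(192,219):
        row=bl[v,285:330]; kk=np.nonzero(row>6)[0]; i=kk.min(); j=kk.max()
        lf.append((285+i-(row[i]-6)/(row[i]-row[i-1]),v)); rt.append((285+j+(row[j]-6)/(row[j]-row[j+1]),v))
    for nm,e in(("far",far),("near",near)):
        W=ray("top",e,.06)[:,:2]*1000; p=np.polyfit(W[:,1],W[:,0],1); print("label",nm,"x=%.1f%+.4fy"%(p[1],p[0]),"deg %.2f"%-np.degrees(np.arctan(p[0])))
    for nm,e in(("left",lf),("right",rt)):
        W=ray("top",e,.06)[:,:2]*1000; p=np.polyfit(W[:,0],W[:,1],1); print("label",nm,"deg %.2f"%np.degrees(np.arctan(p[0])))
chk(sys.argv[1]); go((520,-10,40),182,1)
E
python3 chk.py 40
```

```text
centre [515.1 239.9  60. ] long-axis deg from x: moments -9.5 rect 81.0 (60x90) tri None rectc 515.5 240.0
centre [619.8  -8.7  60. ] long-axis deg from x: moments 0.6 rect 0.2 (89x59) tri None rectc 619.6 -9.3
centre [ 529.1 -232.3   60. ] long-axis deg from x: moments 4.1 rect 7.0 (89x60) tri None rectc 529.6 -232.3
rail bbox 160 175 288 17
near edge z 0 x=679.1 + -0.0383*y slope deg -2.19 y ends [ 387. -391.]
near edge z 0.022 x=675.3 + -0.0383*y slope deg -2.19 y ends [ 381. -382.]
far edge z 0 x=709.6 + -0.0308*y slope deg -1.76 y ends [ 389. -392.]
far edge z 0.022 x=705.2 + -0.0308*y slope deg -1.76 y ends [ 382. -383.]
label far x=665.0-0.0221y deg 1.27
label near x=575.3-0.0269y deg 1.54
label left deg 1.49
label right deg 1.61
row 1 [-12.84   0.45   5.08] yaw -0.003
now [404.5 -19.8 115.1] [ 178.1  -11.5 -178.2] t 29.9 F [-0.3 -0.5 -0.8] open 0.1[ WARN:0@9.792] global loadsave.cpp:1063 imwrite_ Unsupported depth image for selected encoder is fallbacked to CV_8U.
```

View pics/s40z.png

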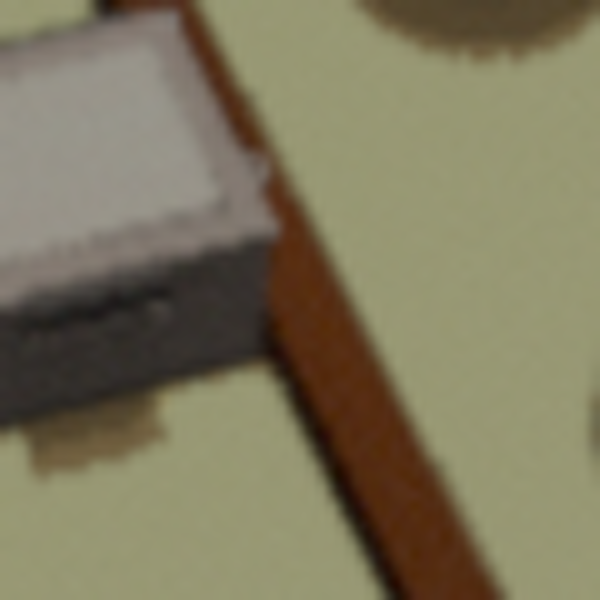

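View pics/t40z.png

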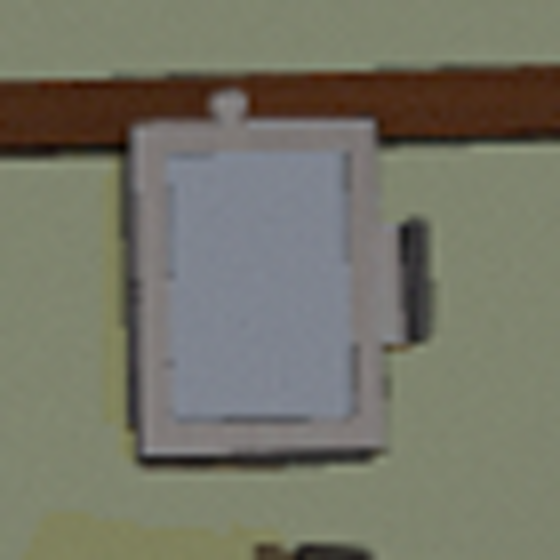

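Run:
```python
from h import *
t=cv2.imread("pics/t40_raw.png").astype(float)
for v0,z,nm in((188.7,0,"base t10"),(187.5,.022,"top t10")): print(nm,ray("top",[(297,v0)],z)[0]*1000)
# whole rail: face base = bench/dark transition (brightness half level), top-near edge = R-B half level, far-top edge
S=t.sum(2); D=t[...,2]-t[...,0]
B=[];N=[];F=[]
for u in list(range(170,285))+list(range(325,440)):
    vc=186.5-(u-300)*.0265*1.0  # rough rail centre row
    c=int(round(vc))-2
    br=np.median(D[c-1:c+2,u]); bench=np.median(S[c+9:c+14,u])
    def cross(a,lev,up):
        for v in range(c,c+12) if up else range(c,c-12,-1):
            d=1 if up else -1
            if (a[v,u]-lev)*(a[v+d,u]-lev)<=0: return v+d*(a[v,u]-lev)/(a[v,u]-a[v+d,u])
    B.append((u,cross(S,(bench+90)/2,True))); N.append((u,cross(D,br*.55,True))); F.append((u,cross(S,(bench+140)/2,False)))
for nm,e,z in(("base z0",B,0),("near top z22",N,.022),("far top z22",F,.022)):
    e=np.array([q for q in e if q[1] is not None],float); W=ray("top",e,z)[:,:2]*1000
    p=np.polyfit(W[:,1],W[:,0],1); r_=W[:,0]-np.polyval(p,W[:,1]); k=abs(r_)<2*r_.std()+.1; p=np.polyfit(W[k,1],W[k,0],1)
    print(nm,len(e),"x=%.1f%+.4fy deg %.2f"%(p[1],p[0],-np.degrees(np.arctan(p[0]))),"at y=-9: %.1f"%np.polyval(p,-9))
```

```text
base t10 [674.81174418  15.4052771    0.        ]
top t10 [674.43359362  16.20375623  22.        ]
base z0 230 x=675.6-0.0373y deg 2.13 at y=-9: 675.9
near top z22 226 x=675.3-0.0367y deg 2.10 at y=-9: 675.6
far top z22 230 x=699.1-0.0368y deg 2.11 at y=-9: 699.4
```

The refined fit puts the rail face at x≈675.6-0.037·y (2.1°, thickness 23.8 mm). The tin's far face is at ≈674.8 and 1.5°, so it is within about 1 mm. One more gentle push, right of centre, should close the last 0.5°.

Request:
drive_tool(plan=[{"dp": [-2.0,-0.2,2.0],"yaw": 0},{"dp": [-2.0,-0.3,2.0],"yaw": 0},{"dp": [-2.0,-0.3,2.0],"yaw": 0},{"dp": [-2.0,-0.2,0],"yaw": 0},{"dp": [0,0,0],"yaw": 0}])

```text
time: 30.35
position: [0.4725, -0.0254, 0.0333]
orientation: [178.1, -11.7, -178.1]
ft_force: [0.1, 0.5, -0.5]
opening: -0.0004
```

Run:
```python
from h import *
viewer.read_camera("side")
go((535,-28,30),182,3)
```

```text
row 1 [-2.13 -0.15 -0.35] yaw -0.001
row 2 [-2.13 -0.15 -0.35] yaw -0.001
row 3 [-2.13 -0.15 -0.35] yaw -0.001
now [470.1 -25.4  33.3] [ 178.1  -11.9 -178.1] t 30.4 F [-0.4  0.2 -0.3] open 0.0
```

Request:
drive_tool(plan=[{"dp": [-2.1,-0.2,-0.45],"yaw": 0},{"dp": [-2.1,-0.2,-0.45],"yaw": 0},{"dp": [-1.4,-0.2,-0.3],"yaw": 0},{"dp": [0,0,0],"yaw": 0}])

```text
time: 30.8
position: [0.5234, -0.0299, 0.0318]
orientation: [178.1, -12.5, -178.2]
ft_force: [-0.6, -0.2, -0.2]
opening: 0.0001
```

Run:
```python
from h import *
viewer.read_camera("side")
go((550,-28,33),182,2)
```

```text
row 1 [-1.36  0.05 -0.37] yaw -0.001
row 2 [-1.36  0.05 -0.37] yaw -0.001
now [521.9 -29.7  31.7] [ 178.   -12.6 -178.1] t 30.9 F [0.8 0.1 0.2] open 0.2
```

Request:
drive_tool(plan=[{"dp": [-1.2,0,-0.3],"yaw": 0},{"dp": [-0.9,0,-0.25],"yaw": 0},{"dp": [-0.5,0,-0.2],"yaw": 0},{"dp": [-0.4,0,-0.2],"yaw": 0}])

```text
time: 31.25
position: [0.548, -0.0287, 0.0345]
orientation: [178.0, -13.0, -178.2]
ft_force: [0.9, -1.0, 0.6]
opening: -0.0002
```

Request:
drive_tool(plan=[{"dp": [-0.5,0,-0.25],"yaw": 0},{"dp": [-0.5,0,-0.25],"yaw": 0}])

```text
time: 31.45
position: [0.5496, -0.0299, 0.0359]
orientation: [178.0, -14.2, -178.2]
ft_force: [-11.1, 1.4, -0.8]
opening: 0.0001
```

Request:
drive_tool(plan=[{"dp": [-0.6,0,-0.2],"yaw": 0},{"dp": [-0.6,0,-0.2],"yaw": 0}])

```text
time: 31.65
position: [0.5485, -0.0301, 0.0352]
orientation: [177.9, -16.0, -178.2]
ft_force: [-10.6, -0.2, 5.4]
opening: -0.0
```

Run:
```python
from h import *
go((550,-28,33),182,1)
pic("side","s41",(200,140,320,260),5)
```

```text
row 1 [-0.21  0.2   0.17] yaw -0.004
now [548.5 -30.1  35.2] [ 177.9  -16.  -178.2] t 31.6 F [-10.6  -0.2   5.4] open -0.0
```

View pics/s41.png

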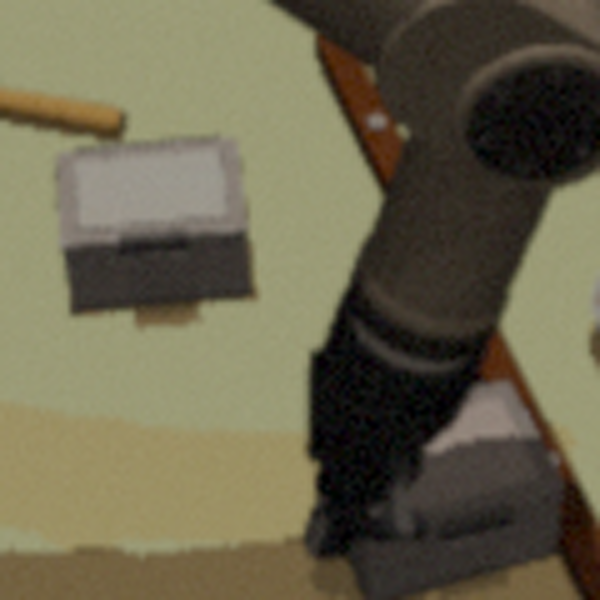

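Request:
drive_tool(plan=[{"dp": [0.5,0,0.1],"yaw": 0},{"dp": [1.5,0,0.3],"yaw": 0},{"dp": [3,0,0],"yaw": 0},{"dp": [4,0,0],"yaw": 0},{"dp": [4,0,-1],"yaw": 0}])

```text
time: 32.2
position: [0.4233, -0.0338, 0.0754]
orientation: [177.9, -16.1, -178.2]
ft_force: [-0.8, 0.4, 0.9]
opening: 0.0002
```

Request:
drive_tool(plan=[{"dp": [2.0,0,-3],"yaw": 0},{"dp": [0,0,-2],"yaw": 0},{"dp": [0,0,0],"yaw": 0}])

```text
time: 32.5
position: [0.4126, -0.0363, 0.1324]
orientation: [177.8, -16.1, -178.3]
ft_force: [0.4, -0.6, -1.2]
opening: 0.0002
```

```bash
python3 chk.py 42 2>/dev/null | grep -v edge
python3 - <<'E'
import cv2
a=cv2.imread("pics/t42_raw.png");b=cv2.imread("pics/s42_raw.png")
cv2.imwrite("pics/t42f.png",a);cv2.imwrite("pics/s42f.png",b)
E
```

```text
centre [515.3 239.9  60. ] long-axis deg from x: moments -8.7 rect 80.4 (60x90) tri None rectc 515.9 239.9
centre [620.7  -9.4  60. ] long-axis deg from x: moments 2.4 rect 0.2 (89x59) tri None rectc 619.6 -9.3
centre [ 529.2 -232.4   60. ] long-axis deg from x: moments 5.0 rect 6.2 (89x60) tri None rectc 529.4 -232.3
rail bbox 160 175 288 17
label far x=665.2-0.0280y deg 1.60
label near x=575.4-0.0467y deg 2.68
label left deg 2.03
label right deg 2.06
row 1 [-13.15   2.07   5.48] yaw -0.004
now [410.1 -36.1 129.2] [ 177.8  -16.6 -178.2] t 32.8 F [0.4 0.4 0.2] open 0.3
```

View pics/t42f.png

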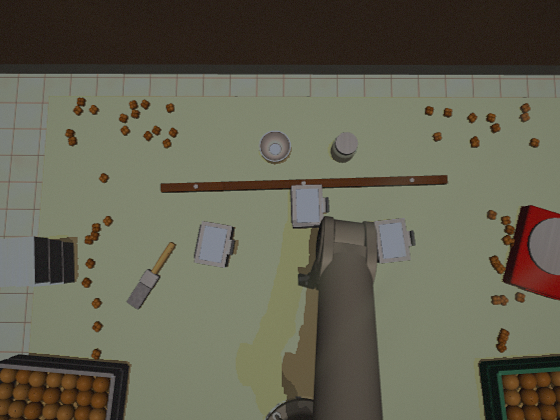

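View pics/s42f.png

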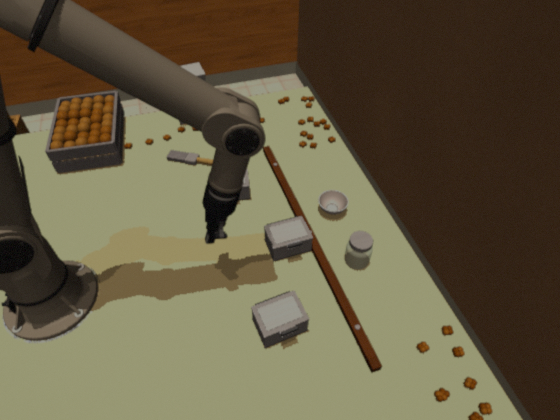

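View pics/s42z.png

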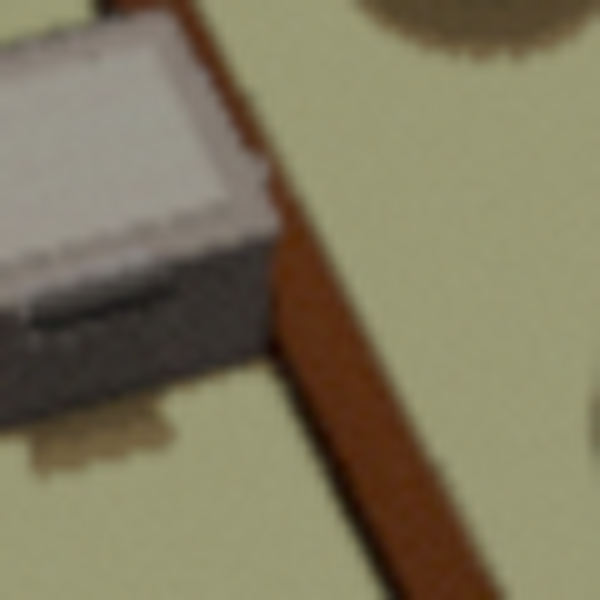

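Tin B now lies at 2.05° against the rail's 2.1°. Its far face is at x≈675.6 and the rail face at ≈675.9. All lids are shut, the bowl (276,147), jar (345,146) and brush (150,275) have not moved, and the arm is clear. Handing in.

Run:
```python
from cell import r
print(r.job_done()); print(r.get_obs()['time'])
```

```text
the job is handed in; nothing more can be done
None
the job is handed in; nothing more can be done
```

The job is handed in: tin B has the stiff hinge, and it now stands shut and square against the reject rail. I lifted the lids left to right by their ribs to about 0.97–1.0 rad and let go. A (left) and C (right) dropped shut, and B (middle) stayed up.

I lowered B's lid and pressed it to a 24 N stop. I then pushed B along the bench to the rail and squared it with two further presses of about 11–15 N.

Last checks, at about 33 s of the 69 s allowed:
- **Tin B:** it lies at 2.05° against the rail's 2.1°. Its far face is at x≈675.6 mm and the rail face at ≈675.9 mm, with calibration good to about 2 mm.
- **Tins A and C:** both are shut and within about 1.5 mm of where they started.
- **Bowl, jar and brush:** they look unmoved by eye in the final pictures; I did not measure them.
- **Forces:** the highest wrist reading I saw was about 27 N (22 N down, 17 N along), during the first push, when the fingers bore down on the tin. I backed off and raised the tool to clear it.

Some checks disagreed or drifted:
- **Rail position:** my first measurement of the rail face was about 3 mm too far back. A refined edge fit, which gave a thickness of 23.8 mm, corrected it.
- **Squareness:** after the first two presses B still read about 0.5° off square, so I added the last press right of centre.
- **Tool tilt:** the tool leaned to about 16° during the last presses, so they bore on the top edge of B's near side.

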